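Restock the gravity-feed dispenser on the lab bench

TASK

Restock the sloped two-lane dispenser: turn its turnbutton clear and swing the lid right over, then put every carton on the bench into the wide lane and every round tin into the narrow lane through the loading window, lying flat, so that they all slide down and queue against the stop. Then shut the lid fully and turn the turnbutton back over its edge to secure it. Do not knock over or push aside the glassware and other things on the bench.

Things in the scene. Friction and masses are not known exactly. Their poses are not given: they have to be found in the camera images.
- rack: white gravity-feed dispenser fixed on the bench, 145 x 325 mm: two parallel lanes, the wide one nearer the robot. Origin: on the bench under the middle of the loading window; x across the lanes, away from the robot, y downslope, z up. The window (top opening under the lid) spans y -0.072 to 0.073; the 5 mm walls round it and between the lanes are 0.142 high. Lane floor: z = 0.014 + 0.268 (0.24 - y)
- wide_lane: the wide lane, a straight chute 72 mm wide inside, metal floor sloping 15 degrees, slippery: things slide down it by themselves. Origin: on the floor, on the centre line, at the inner face of the stop at the low end. x across the lane, y down the slope, z square to the floor: the lane runs from y = -0.32 (high end wall) to 0 (stop). Outside the lid's area its walls stand 40 mm above the floor; the stop is 31 mm high
- narrow_lane: the narrow lane, a straight chute 58 mm wide inside, metal floor sloping 15 degrees, slippery: things slide down it by themselves. Origin: on the floor, on the centre line, at the inner face of the stop at the low end. x across the lane, y down the slope, z square to the floor: the lane runs from y = -0.32 (high end wall) to 0 (stop). Outside the lid's area its walls stand 40 mm above the floor; the stop is 31 mm high
- wide_lane_load (a point): point on the floor of the wide lane, on its centre line, 8 mm upslope of the middle of the loading window; axes as the rack's
- narrow_lane_load (a point): the same point on the floor of the narrow lane; axes as the rack's
- lid (a joint): hinge of the clear plastic lid (145 x 155 mm, 6 mm thick, 0.15 kg) over the loading window: 0 = shut and level, grows as its high-end (-y) edge lifts and swings over towards the low end, 1.57 upright, 2.6 fully open. Stiff: it stays at any angle it is left at (1 to 2.5 N at the pull bar moves it)
- lid_hinge (a point): middle of the lid's hinge line, which runs along the rack's x, 146 mm above the bench, at y = 0.075 in the rack frame; axes as the rack's
- lid_bar (a point): middle of the lid's pull bar: round dark steel, 10 mm thick, 60 mm long, parallel to the hinge, in the plane of the lid, 187 mm from the hinge line, with a clear gap of 27 mm between it and the lid's free edge and nothing but the bench beneath it when shut; axes as the lid's. It can be pinched from above at every lid angle and turns between the fingers
- button (a joint): turnbutton that keeps the lid shut. 0 = its steel arm points to +y of the rack and lies over the lid's edge (the lid cannot lift); grows counter-clockwise seen from above about a vertical axis; 1.57 = arm points to -x of the rack, clear of the lid; range 0 to 1.7. Below about 1.1 the arm still overlaps the lid. Stays where it is left (0.04 N m to turn)
- button_grip (a point): on the turnbutton's axis (x -0.055, y -0.098 in the rack frame), 180 mm above the bench, in the upright black fin by which it is turned: 10 mm thick, 36 mm long, its top 11 mm above this point, its foot 21 mm below; y axis along fin and arm. The arm, 16 mm wide, 8 mm thick, lies under the fin and reaches 40 mm from the axis
- carton1: small closed card carton, plain brown with a paper band round its middle, 64 (x) x 44 (y) x 38 mm high, 60 to 130 g, origin at the centre of its underside. May be absent
- carton2: small closed card carton, plain brown with a paper band round its middle, 64 (x) x 44 (y) x 38 mm high, 60 to 130 g, origin at the centre of its underside. May be absent
- carton3: small closed card carton, plain brown with a paper band round its middle, 64 (x) x 44 (y) x 38 mm high, 60 to 130 g, origin at the centre of its underside. May be absent
- tin1: closed round metal tin, 50 mm diameter, 36 mm high, 80 to 170 g, origin at the centre of its underside. May be absent
- tin2: closed round metal tin, 50 mm diameter, 36 mm high, 80 to 170 g, origin at the centre of its underside. May be absent
- dish: closed low glass dish, 62 mm diameter, 14 mm high, a bystander among the stock; origin at the centre of its underside
- mortar: white ceramic mortar with its pestle, 104 mm diameter, 60 mm high, bystander; origin under its centre
- flask: glass conical flask, 80 mm diameter, 124 mm high, bystander; origin under its centre
- beaker: glass beaker, 66 mm diameter, 85 mm high, bystander; origin under its centre
- washbottle: white plastic bottle, 64 mm diameter, 160 mm high, bystander; origin under its centre
- spatula: thin steel laboratory spatula 160 mm long, 12 mm wide, lying on the bench along its x, bystander; origin under its middle
Things that resemble listed ones, but are neither listed nor needed, are in the scene too. Leave any black or pink look-alike of the tin1 alone.

How it is judged (in metres and radians):
On the way, in this order (a step that is already met when the one before it is completed fails the run):
1. the turnbutton is turned clear of the lid (value of joint button above 1.15 rad), for 0.2 s.
2. the lid is swung open past upright (value of joint lid above 1.75 rad), for 0.2 s.
3. with the lid open, every carton present is in the wide lane and every tin present in the narrow lane, slid down against the stop or the item ahead (x of carton1 in the frame of wide_lane between -0.022 and 0.022 m and ((z of carton1 in the frame of wide_lane between -0.012 and 0.012 m and angle between carton1's own z axis and vertical below 1 rad) or (z of carton1 in the frame of wide_lane between 0.026 and 0.05 m and angle between carton1's own z axis and vertical above 2 rad)) and y of carton1 in the frame of wide_lane between -0.19 and 0 m and angle between the z axis of each of carton1, carton2, carton3 and the z axis of wide_lane, either way round below 0.2 rad and (y of carton1 in the frame of wide_lane above -0.042 m or distance between carton1 and carton2 below 0.074 m or distance between carton1 and carton3 below 0.074 m) and linear speed of each of carton1, carton2, carton3, tin1, tin2 below 0.03 m/s and x of carton2 in the frame of wide_lane between -0.022 and 0.022 m and ((z of carton2 in the frame of wide_lane between -0.012 and 0.012 m and angle between carton2's own z axis and vertical below 1 rad) or (z of carton2 in the frame of wide_lane between 0.026 and 0.05 m and angle between carton2's own z axis and vertical above 2 rad)) and y of carton2 in the frame of wide_lane between -0.19 and 0 m and (y of carton2 in the frame of wide_lane above -0.042 m or distance between carton2 and carton1 below 0.074 m or distance between carton2 and carton3 below 0.074 m) and x of carton3 in the frame of wide_lane between -0.022 and 0.022 m and ((z of carton3 in the frame of wide_lane between -0.012 and 0.012 m and angle between carton3's own z axis and vertical below 1 rad) or (z of carton3 in the frame of wide_lane between 0.026 and 0.05 m and angle between carton3's own z axis and vertical above 2 rad)) and y of carton3 in the frame of wide_lane between -0.19 and 0 m and (y of carton3 in the frame of wide_lane above -0.042 m or distance between carton3 and carton1 below 0.074 m or distance between carton3 and carton2 below 0.074 m) and x of tin1 in the frame of narrow_lane between -0.012 and 0.012 m and ((z of tin1 in the frame of narrow_lane between -0.012 and 0.012 m and angle between tin1's own z axis and vertical below 1 rad) or (z of tin1 in the frame of narrow_lane between 0.026 and 0.05 m and angle between tin1's own z axis and vertical above 2 rad)) and y of tin1 in the frame of narrow_lane between -0.19 and 0 m and angle between the z axis of each of tin1, tin2 and the z axis of narrow_lane, either way round below 0.2 rad and (y of tin1 in the frame of narrow_lane above -0.035 m or distance between tin1 and tin2 below 0.06 m) and x of tin2 in the frame of narrow_lane between -0.012 and 0.012 m and ((z of tin2 in the frame of narrow_lane between -0.012 and 0.012 m and angle between tin2's own z axis and vertical below 1 rad) or (z of tin2 in the frame of narrow_lane between 0.026 and 0.05 m and angle between tin2's own z axis and vertical above 2 rad)) and y of tin2 in the frame of narrow_lane between -0.19 and 0 m and (y of tin2 in the frame of narrow_lane above -0.035 m or distance between tin2 and tin1 below 0.06 m) and value of joint lid above 1 rad), for 0.3 s.
4. the lid is shut (value of joint lid below 0.05 rad), for 0.2 s.
5. the turnbutton is turned back over the lid's edge (value of joint button below 0.3 rad), for 0.2 s.
At the end, for the whole second after the job is handed in: Cartons lie flat in the wide lane, tins in the narrow lane, at rest; each lane's first at the stop (centre within 42 mm for cartons, 35 mm for tins), the rest queued (centres within 74 or 60 mm of the next); lid shut within 0.05 rad, turnbutton within 0.35 rad of straight over its edge (x of carton1 in the frame of wide_lane between -0.022 and 0.022 m and ((z of carton1 in the frame of wide_lane between -0.012 and 0.012 m and angle between carton1's own z axis and vertical below 1 rad) or (z of carton1 in the frame of wide_lane between 0.026 and 0.05 m and angle between carton1's own z axis and vertical above 2 rad)) and y of carton1 in the frame of wide_lane between -0.19 and 0 m and angle between the z axis of each of carton1, carton2, carton3 and the z axis of wide_lane, either way round below 0.2 rad and (y of carton1 in the frame of wide_lane above -0.042 m or distance between carton1 and carton2 below 0.074 m or distance between carton1 and carton3 below 0.074 m) and linear speed of each of carton1, carton2, carton3, tin1, tin2 below 0.03 m/s and x of carton2 in the frame of wide_lane between -0.022 and 0.022 m and ((z of carton2 in the frame of wide_lane between -0.012 and 0.012 m and angle between carton2's own z axis and vertical below 1 rad) or (z of carton2 in the frame of wide_lane between 0.026 and 0.05 m and angle between carton2's own z axis and vertical above 2 rad)) and y of carton2 in the frame of wide_lane between -0.19 and 0 m and (y of carton2 in the frame of wide_lane above -0.042 m or distance between carton2 and carton1 below 0.074 m or distance between carton2 and carton3 below 0.074 m) and x of carton3 in the frame of wide_lane between -0.022 and 0.022 m and ((z of carton3 in the frame of wide_lane between -0.012 and 0.012 m and angle between carton3's own z axis and vertical below 1 rad) or (z of carton3 in the frame of wide_lane between 0.026 and 0.05 m and angle between carton3's own z axis and vertical above 2 rad)) and y of carton3 in the frame of wide_lane between -0.19 and 0 m and (y of carton3 in the frame of wide_lane above -0.042 m or distance between carton3 and carton1 below 0.074 m or distance between carton3 and carton2 below 0.074 m) and x of tin1 in the frame of narrow_lane between -0.012 and 0.012 m and ((z of tin1 in the frame of narrow_lane between -0.012 and 0.012 m and angle between tin1's own z axis and vertical below 1 rad) or (z of tin1 in the frame of narrow_lane between 0.026 and 0.05 m and angle between tin1's own z axis and vertical above 2 rad)) and y of tin1 in the frame of narrow_lane between -0.19 and 0 m and angle between the z axis of each of tin1, tin2 and the z axis of narrow_lane, either way round below 0.2 rad and (y of tin1 in the frame of narrow_lane above -0.035 m or distance between tin1 and tin2 below 0.06 m) and x of tin2 in the frame of narrow_lane between -0.012 and 0.012 m and ((z of tin2 in the frame of narrow_lane between -0.012 and 0.012 m and angle between tin2's own z axis and vertical below 1 rad) or (z of tin2 in the frame of narrow_lane between 0.026 and 0.05 m and angle between tin2's own z axis and vertical above 2 rad)) and y of tin2 in the frame of narrow_lane between -0.19 and 0 m and (y of tin2 in the frame of narrow_lane above -0.035 m or distance between tin2 and tin1 below 0.06 m) and contact force between each of carton1, carton2, carton3, tin1, tin2 and the fingers below 0.1 N and value of joint lid below 0.05 rad and value of joint button below 0.35 rad); the robot touches nothing.
It fails at once if the glass dish, conical flask or beaker is knocked over or pushed more than 6 cm (angle between any of dish, flask, beaker's own z axis and vertical above 0.6 rad or distance of any of dish, flask, beaker from where it was at the start of the episode above 0.06 m).
It fails at once if the mortar, wash bottle or spatula is knocked over or pushed more than 6 cm (angle between any of mortar, washbottle, spatula's own z axis and vertical above 0.6 rad or distance of any of mortar, washbottle, spatula from where it was at the start of the episode above 0.06 m).
Of carton1, carton2, carton3 only 2 to 3 are there at a start; the rules pass over those that are not, and their reading is None.
Of tin1, tin2 only 1 to 2 are there at a start; the rules pass over those that are not, and their reading is None.
At some moment in a run one of carton1, carton2, carton3, tin1, tin2 may be knocked a few centimetres aside while the robot is not near it.
Once in a run the grip may slacken for a moment while it holds something.
It also fails if it takes over 210 s, if anything falls off the work surface, if the arm or the gripper's body presses on something with over 40 N, if the wrist force passes 120 N, or if a joint passes its speed limit or range.

ROBOT

A 6-joint arm with a two-finger parallel gripper is mounted at the origin on the work surface. World frame = base frame: x ahead of the robot, y to its left, z up, the work surface at z = 0. Lengths are in mm, angles in rad, forces in N, time in s.
With the tool pointing down it reaches from about 350 to 975 mm from the base axis. Payload 7.1 kg.
Tool frame: the origin (TCP) lies between the finger pads; the fingertips stand 17 mm ahead of it and the grasp point (between the pads) lies 2 mm behind it (tip_reach is the y of the fingertips in the tool frame, in mm); y points along the fingers, x is the direction in which the jaws open and shut, and the axes are right-handed (so a half turn about y gives the same grasp; the last joint's range is limited). The gripper opens to 88 mm and grips with 3 to 60 N. Pads are 20 mm wide; open, the fingers measure 115 mm over their backs; the gripper's body (75 mm by 178 mm) begins 61 mm behind the grasp point.
Start: joints at [-1.257, 0.423, 1.63, -0, 1.089, -0.019], TCP at [204.199, -590.684, 217.475] pointing down, gripper open.
Joint ranges: [-3, 3], [-0.9, 2.11], [0.09, 2.58], [-1.31, 4.45], [0.11, 2.69], [-2.54, 2.54]. Speed limits (rad/s): [2.39, 2.39, 3.01, 3.14, 3.14, 3.14].

INTERFACE

Orientations are given as a rotation vector (axis times angle).
In Python, from workcell import get_obs, get_image, camera_model, close_job, silhouettes, tip_of, tip_reach gives the robot as it stands. The module is installed in compiled form; this text tells all that it offers.
- The arm moves only by the tool arm_command, never from a script. Its argument "targets" is a list of rows, each a list of 4 numbers: the shift along the tool's x, y, z in mm, then the turn about the tool's y in rad. A call has 1 to 20 rows; each row shifts and turns the commanded pose from where the row before left it, along the tool's axes as they then stand; what a row does not reach is not made up. A row lasts 1/12 s, in which the tool goes at most 41.7 mm and 7.16 degrees, less where a joint would pass 70% of its speed; a pose out of reach is approached as far as the arm can. A call is refused whole if a number of a shift passes 41.7 or a number of a turn 0.125, either way. A call with a gripper value outside its range is refused whole. "gripper" is the opening in per cent of the stroke, from 0 (shut) to 100 (fully open), set as the call begins (left out, the last holds). The fingers move at their own pace and stop on an object; the grip force is fixed at half the most. Time passes only in rows, so rows that do not move let the fingers close. It gives the time, the measured TCP pose, the force and the opening at its end, in the units of the state.
- get_obs(): the state, without advancing time (a new reading comes with each control period).
- get_image(name): name is "scene" or "top" or "wrist"; returns the picture (480x640x3 uint8, blue, green, red); there is no depth.
- camera_model(name): a dict with "mtx" (3x3 intrinsics, pixels), "position" and "orientation" of the camera in the world. Camera axes: x right, y up, looking along -z (the intrinsics and any distortion apply to the point x, -y, -z); pixel columns grow to the right and rows downward; lengths in mm; the calibration is good to about 2 mm. A picture is of the moment at which its call begins: read the wrist's pose just before it. camera_model takes no time and is no camera call; for the wrist camera it gives the pose at the moment of the call.
- close_job(): hands the job in, once; it reports no verdict.
Trained networks look in the newest picture that a camera, given by its name, has taken for a name from the list of things; names that differ only in an ending like _2 or _b are one class to them, and where a whole thing is asked for, a point or a joint stands for the part that bears it (a point fixed in the world has none). Each returns a list of dicts, best first, with "conf" (0 to 1); they miss things now and then, are a little off and sometimes report something else, mostly with a low value. They report only what shows in the picture. A call takes as long as a camera call. They do not tell look-alikes from the thing itself.
- silhouettes(camera, thing): "pixels" (480x640 bool, what is visible of it) and "at" ([column, row] in pixels, amid what is visible of it).
- tip_of(camera, thing): "at" ([column, row] in pixels: a listed point, or the origin of a listed thing).
The state is a dict: "t": time; "qpos": joint angles; "qvel": joint speeds; "joint_torque": joint torques, N m; "ee_pos": TCP position; "orientation": TCP orientation; "ft_force": force on the tool from outside, world axes, zero at the start; "moment": the same for the moment, N m; "width": finger opening in mm.
Only numpy, scipy, OpenCV 4.12 (cv2) and the standard library are available. Lean on these libraries where they do the work, as an engineer would, in place of code of your own. Each camera call takes 0.05 s, during which the arm holds its last target. There are 200 camera calls.

## Working session

There is one attempt and no reset: what is moved stays moved. The work goes in short steps, Python scripts to look and compute and a tool call to move; the robot and the scene stay as the last step left them, time stands still between calls to the robot, and variables do not carry over. Pictures are saved under pics/ and viewed, about 12 in all and at most 16, crops included, and the job is handed in when it is done.

Besides the shell and the picture viewer there is one more tool, called after ">>>" as name(argument=value, ...) on one line, values as JSON. arm_command: Moves the arm, as the interface text tells. Its arguments: {"type":"object","properties":{"targets":{"type":"array","items":{"type":"array","items":{"type":"number"}}},"gripper":{"type":"number"}},"required":["targets"]}

```bash
mkdir -p pics; cat > h.py <<'E'
import numpy as np,cv2
from scipy.spatial.transform import Rotation as R
from workcell import *
def cam(n):
    m=camera_model(n); o=np.array(m["orientation"],float)
    Rm=o if o.shape==(3,3) else (R.from_rotvec(o).as_matrix() if o.size==3 else R.from_quat(o).as_matrix())
    return np.array(m["mtx"]),np.array(m["position"]),Rm,m
def ray(n,px,z):
    K,p,Rm,m=cam(n)
    d=np.array(m.get("distortion",np.zeros(5)),float)
    u=cv2.undistortPoints(np.array([[px]],float),K,d)[0,0]
    v=Rm@np.array([u[0],-u[1],-1]); return p+v*(z-p[2])/v[2]
def proj(n,X):
    K,p,Rm,m=cam(n); c=Rm.T@(np.array(X,float)-p); c=c/-c[2]
    return K[0,0]*c[0]+K[0,2],-K[1,1]*c[1]+K[1,2]
def snap(n,f):
    i=get_image(n); cv2.imwrite('pics/'+f+'.png',i); return i
E
python3 - <<'E'
from h import *
for n in("scene","top","wrist"):
    print(n,camera_model(n))
print(get_obs())
snap("top","top0");snap("scene","scene0")
for t in("carton1","tin1","rack","dish","mortar","flask","beaker","washbottle","spatula","button","lid"):
    for s in silhouettes("top",t):
        ys,xs=np.nonzero(s["pixels"]); r=cv2.minAreaRect(np.c_[xs,ys].astype(np.float32))
        print(t,round(s["conf"],2),np.round(s["at"]),len(xs),np.round(r[0]),np.round(r[1]),round(r[2]), np.round(ray("top",s["at"],30)[:2]))
for t in("button_grip","lid_bar","lid_hinge","rack","wide_lane_load"):
    for s in tip_of("top",t): print(t,s["conf"],s["at"])
E
```

```text
scene {'mtx': array([[474.85596258,   0.        , 310.91484563],
       [  0.        , 474.85596258, 239.92679438],
       [  0.        ,   0.        ,   1.        ]]), 'position': array([1031.44307959, -981.38275441, 1070.53925595]), 'orientation': array([0.84198771, 0.2042336 , 0.43375436])}
top {'mtx': array([[502.06499908,   0.        , 322.27324385],
       [  0.        , 502.06499908, 238.06957719],
       [  0.        ,   0.        ,   1.        ]]), 'position': array([ 376.85118262,   23.72529577, 1253.77973391]), 'orientation': array([ 0.09093223, -0.13199693, -1.54543939])}
wrist {'mtx': array([[421.87689553,   0.        , 312.97273395],
       [  0.        , 421.87689553, 239.80618467],
       [  0.        ,   0.        ,   1.        ]]), 'position': array([ 275.79837532, -565.82608209,  384.91839845]), 'orientation': array([-0.24354857,  0.17449167, -1.2296937 ])}
{'t': 0.0, 'qpos': array([-1.25701099e+00,  4.23806439e-01,  1.63069150e+00, -2.18233857e-05,
        1.08859972e+00, -1.90077628e-02]), 'qvel': array([-4.29999990e-04, -4.85901013e-04, -4.88394493e-05, -9.27592
[... 1353 characters left out ...]
 162.] [30. 32.] 59 [ 758. -111.]
beaker 0.9 [307. 148.] 729 [311. 149.] [31. 28.] 63 [782.  36.]
washbottle 0.87 [142. 328.] 940 [143. 330.] [28. 40.] 90 [326. 418.]
spatula 0.47 [401. 316.] 125 [416. 315.] [59.  4.] 0 [ 366. -201.]
button 0.45 [286. 281.] 215 [284. 281.] [ 8. 25.] 90 [444.  81.]
lid 0.82 [247. 256.] 4735 [256. 256.] [66. 87.] 90 [503. 177.]
lid 0.22 [177. 276.] 2333 [175. 274.] [37. 69.] 87 [450. 342.]
lid 0.18 [289. 280.] 181 [285. 280.] [ 7. 24.] 90 [447.  72.]
button_grip 0.74 [310.8, 157.3]
button_grip 0.67 [153.0, 273.9]
button_grip 0.55 [290.4, 278.0]
lid_bar 0.96 [297.7, 256.1]
lid_hinge 0.57 [211.2, 258.2]
rack 0.61 [255.7, 261.5]
wide_lane_load 0.17 [439.4, 170.3]
```

```bash
python3 - <<'E'
import cv2
i=cv2.imread('pics/top0.png'); cv2.imwrite('pics/t0c.png',cv2.resize(i[110:400,110:530],(800,552),interpolation=cv2.INTER_CUBIC))
E
```

```text
(no output)
```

View pics/t0c.png

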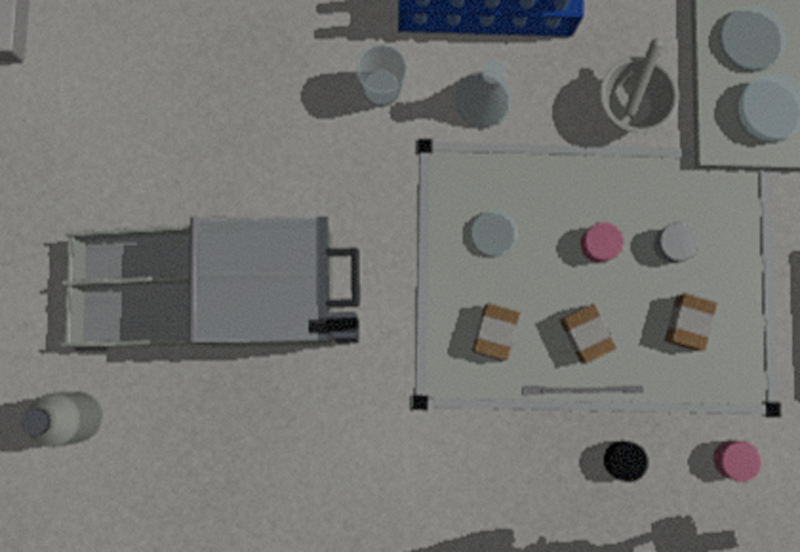

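View pics/scene0.png

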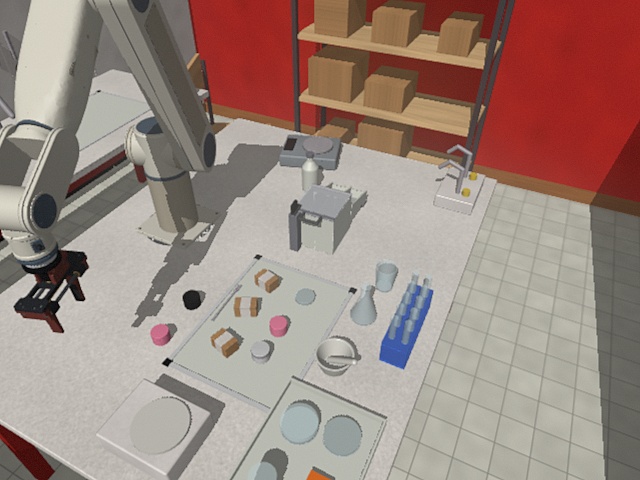

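```bash
python3 - <<'E'
from h import *
o=get_obs(); print(np.round(R.from_rotvec(o["orientation"]).as_matrix(),3))
print("bar",ray("top",(297.7,256.1),146)[:2],"grip",ray("top",(290.4,278),180)[:2],"hinge",ray("top",(211.2,258.2),146)[:2],"origin",ray("top",(255.7,261.5),0)[:2])
for c in [(192,218),(328,218),(330,343),(191,341)]: # lid corners in crop
    px=(c[0]/800*420+110,c[1]/552*290+110); print(np.round(ray("top",px,148)[:2]))
for n,c in dict(c1=(469,281),c2=(369,283),c3=(416,285),tin=(464,236)).items(): print(n,ray("top",c,25)[:2])
for s in tip_of("top","carton1"): print("carton",s["conf"],np.round(ray("top",s["at"],0)[:2]))
for s in tip_of("top","tin1"): print("tin",s["conf"],np.round(ray("top",s["at"],0)[:2]))
for t,z in(("button_grip",180),("lid_bar",146)):
    for s in tip_of("scene",t): print(t,s["conf"],np.round(s["at"]),np.round(ray("scene",s["at"],z)[:2]))
E
```

```text
[[ 0.327 -0.     0.945]
 [-0.945 -0.     0.327]
 [ 0.    -1.    -0.   ]]
bar [494.32894224  49.86848667] grip [443.4236987   63.33469537] hinge [485.22525591 240.10401314] origin [493.80986093 157.71521493]
[560. 244.]
[564.  86.]
[418.  79.]
[417. 238.]
c1 [ 455.40088574 -370.40957399]
c2 [ 445.07399891 -123.43756241]
c3 [ 442.71315597 -239.09460556]
tin [ 567.22964952 -360.21890068]
carton 0.9 [ 456. -372.]
carton 0.83 [ 446. -236.]
carton 0.7 [ 447. -124.]
tin 0.94 [ 566. -363.]
tin 0.93 [ 561. -265.]
tin 0.74 [ 283. -287.]
tin 0.55 [ 284. -442.]
button_grip 0.64 [295. 205.] [444.  65.]
lid_bar 0.69 [306. 225.] [503.  30.]
lid_bar 0.56 [332. 368.] [ 790. -403.]
```

>>> arm_command(targets=[[-21.9, -8.5, 31.3, 0], [-21.9, -8.5, 31.3, 0], [-21.9, -8.5, 31.3, 0], [-21.9, -8.5, 31.3, 0], [-21.9, -8.5, 31.3, 0], [-21.9, -8.5, 31.3, 0], [-21.9, -8.5, 31.3, 0], [-21.9, -8.5, 31.3, 0], [-21.9, -8.5, 31.3, 0], [-21.9, -8.5, 31.3, 0], [-21.9, -8.5, 31.3, 0], [-37.4, 0, 12, 0], [-37.4, 0, 12, 0], [-37.4, 0, 12, 0], [-37.4, 0, 12, 0], [-37.4, 0, 12, 0], [-37.4, 0, 12, 0], [-37.4, 0, 12, 0], [-37.4, 0, 12, 0]])

```text
t: 2.68
ee_pos: [443.5, 65.5, 311.3]
orientation: [-1.348, 0.96, -0.961]
ft_force: [-0.0, 0.1, 0.2]
width: 87.6
```

>>> arm_command(targets=[[0, 0, 0, -0.116], [0, 0, 0, -0.116], [0, 0, 0, -0.116], [0, 0, 0, -0.116], [0, 0, 0, -0.116], [0, 0, 0, -0.116], [0, 0, 0, -0.116], [0, 0, 0, -0.116], [0, 0, 0, -0.116], [0, 0, 0, -0.116], [0, 0, 0, -0.116], [0, 0, 0, 0], [0, 0, 0, 0]])

```text
t: 3.77
ee_pos: [443.9, 63.6, 311.1]
orientation: [-1.571, -0.027, 0.027]
ft_force: [-0.2, 0.3, -0.3]
width: 87.9
```

```bash
cat >> h.py <<'E'
def tool():
    o=get_obs(); return np.array(o["ee_pos"]),R.from_rotvec(o["orientation"]).as_matrix(),o
def plan(p,yaw=None):
    "world target mm -> shift in tool axes; yaw deg of tool x -> turn about tool y (smaller half-turn choice listed too)"
    e,M,o=tool(); d=M.T@(np.array(p,float)-e); y=np.degrees(np.arctan2(M[1,0],M[0,0]))
    print("at",np.round(e,1),"yaw",round(y,1),"q6",round(o["qpos"][5],2),"w",round(o["width"],1),"t",round(o["t"],1),"| shift",np.round(d,1),"norm",round(np.linalg.norm(d)),end=" ")
    if yaw is not None:
        for a in(yaw,yaw+180): print("turn",round(np.radians(-((a-y+180)%360-180)),3),end=" ")
    print()
def see(n,things,z):
    for t in things:
        for s in silhouettes(n,t):
            if s["conf"]<.4: continue
            ys,xs=np.nonzero(s["pixels"]); q=np.c_[xs,ys].astype(np.float32)
            zz=z if np.isscalar(z) else z[t]
            w=np.array([ray(n,c,zz)[:2] for c in cv2.boxPoints(cv2.minAreaRect(q))])
            a=w[1]-w[0]; b=w[2]-w[1]
            if np.hypot(*a)<np.hypot(*b): a,b=b,a
            print(t,round(s["conf"],2),"px",np.round(s["at"]),"ctr",np.round(w.mean(0),1),"size",np.round([np.hypot(*a),np.hypot(*b)],1),"long-axis deg",round(np.degrees(np.arctan2(a[1],a[0]))%180,1))
def tips(n,things):
    for t,z in things.items():
        for s in tip_of(n,t):
            if s["conf"]>.4: print(t,round(s["conf"],2),np.round(s["at"]),np.round(ray(n,s["at"],z)[:2],1))
E
python3 - <<'E'
from h import *
plan((443.5,64,183),2)
snap("wrist","w1")
tips("wrist",dict(button_grip=180,lid_bar=146,lid_hinge=146))
see("wrist",["button","lid"],dict(button=185,lid=149))
E
```

```text
at [443.9  63.6 311.1] yaw 2.0 q6 0.08 w 87.9 t 3.8 | shift [ -0.4 128.1   0.4] norm 128 turn -0.0 turn 3.141 
button_grip 0.59 [306. 223.] [438.8  65.7]
lid_bar 0.95 [376. 230.] [496.2  52.7]
button 0.88 px [309. 201.] ctr [438.8  78.2] size [62.4 14.6] long-axis deg 94.5
lid 0.95 px [379.  96.] ctr [495.3 135.5] size [170.9 144.9] long-axis deg 98.7
```

View pics/w1.png

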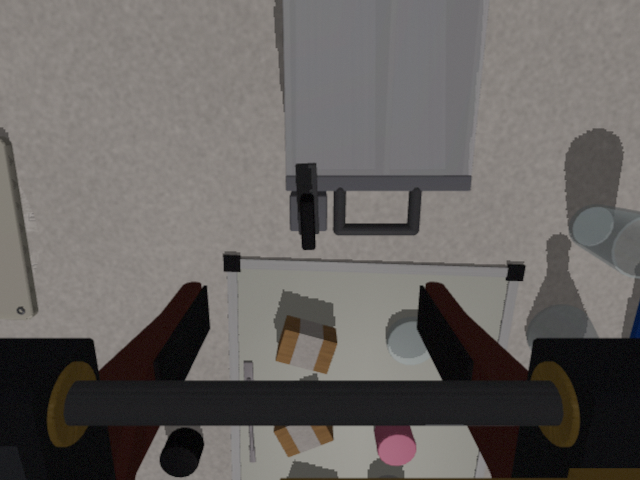

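>>> arm_command(gripper=45, targets=[[-2.5, 30, 1, 0], [0, 30, 0, 0], [0, 30, 0, 0], [0, 24, 0, 0], [0, 12, 0, 0], [0, 0, 0, 0], [0, 0, 0, 0]])

```text
t: 4.65
ee_pos: [441.2, 64.5, 184.8]
orientation: [-1.571, -0.028, 0.03]
ft_force: [-0.4, 0.1, 0.4]
width: 44.7
```

>>> arm_command(gripper=0, targets=[[0, 0, 0, 0], [0, 0, 0, 0], [0, 0, 0, 0], [0, 0, 0, 0], [0, 0, 0, 0], [0, 0, 0, 0], [0, 0, 0, 0], [0, 0, 0, 0]])

```text
t: 5.32
ee_pos: [442.1, 64.6, 186.1]
orientation: [-1.57, -0.031, 0.028]
ft_force: [-1.0, -0.8, 8.4]
width: 0.6
```

```bash
python3 - <<'E'
from h import *
i=snap("wrist","w2"); snap("scene","s2")
s=cv2.imread('pics/s2.png')[130:270,220:400]
cv2.imwrite('pics/s2c.png',np.hstack([cv2.resize(i,(480,360)),cv2.resize(s,(463,360),interpolation=cv2.INTER_CUBIC)])[:, :800])
tips("scene",dict(button_grip=180))
E
```

```text
(no output)
```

View pics/s2c.png

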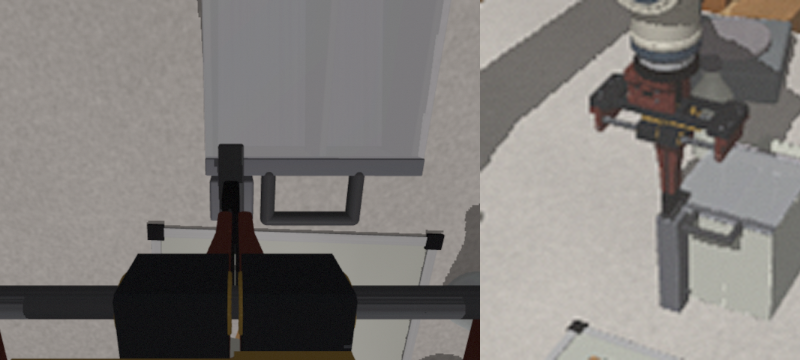

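```bash
python3 - <<'E'
from h import *
print(tip_reach() if callable(tip_reach) else tip_reach)
e,M,o=tool(); print(e,o["ft_force"],cam("wrist")[1])
for X in [(442,64.6,169),(442,74,169),(442,54,169),(441,65,191),(441,47,191),(441,83,191),(441,105,163)]: print(X,np.round(proj("wrist",X)),np.round(proj("scene",X)))
i=cv2.imread('pics/w2.png')[180:340,240:400]; s=cv2.imread('pics/s2.png')[175:245,265:335]
cv2.imwrite('pics/z.png',np.hstack([cv2.resize(i,(400,400),interpolation=cv2.INTER_CUBIC),cv2.resize(s,(400,400),interpolation=cv2.INTER_CUBIC)]))
E
```

```text
17.0
[442.09443949  64.55224495 186.0382439 ] [-1.99877632 -0.84718033  8.11028575] [438.68806088 140.29554912 354.27084042]
(442, 64.6, 169) [313. 285.] [294. 208.]
(442, 74, 169) [314. 266.] [295. 206.]
(442, 54, 169) [312. 305.] [292. 210.]
(441, 65, 191) [311. 304.] [294. 202.]
(441, 47, 191) [309. 342.] [291. 205.]
(441, 83, 191) [312. 263.] [296. 199.]
(441, 105, 163) [314. 198.] [300. 203.]
```

View pics/z.png

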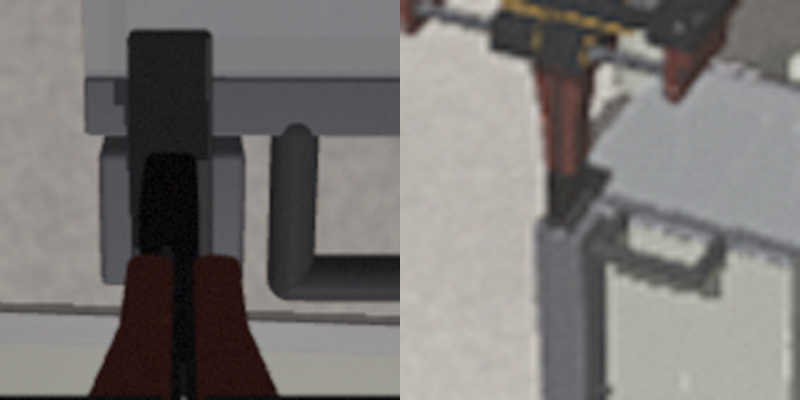

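```bash
python3 - <<'E'
from h import *
c=lambda x,y:(240+x/2.5,180+y/2.5)
for n,p,z in [("bar",(350,281),146),("bar corner out",(270,281),146),("arm end",(170,30),167),("arm L",(130,100),163),("arm R",(212,100),163),("fin far foot",(170,155),159),("fin far foot",(170,155),163),("fin far if top",(170,155),169),("finger edge",(150,255),169),("finger edge",(150,255),186),("post L",(100,285),159),("post R",(245,285),159),("lid edge",(250,132),146)]:
    print(n,z,np.round(ray("wrist",c(*p),z)[:2],1))
E
```

```text
bar 146 [478.3  52.2]
bar corner out 146 [461.2  51.5]
arm end 167 [438.1 108.3]
arm L 163 [431.1  94.2]
arm R 163 [446.4  94.8]
fin far foot 159 [438.9  82.6]
fin far foot 163 [438.9  83.8]
fin far if top 169 [438.9  85.6]
finger edge 169 [435.8  65.8]
finger edge 186 [436.1  72.6]
post L 159 [425.9  55. ]
post R 159 [454.9  56. ]
lid edge 146 [455.1  84.3]
```

>>> arm_command(gripper=45, targets=[[0, 0, 0, 0], [0, 0, 0, 0], [0, 0, 0, 0], [0, 0, 0, 0], [0, 0, 0, 0], [0, 0, 0, 0]])

```text
t: 5.97
ee_pos: [440.5, 64.4, 184.5]
orientation: [-1.571, -0.028, 0.031]
ft_force: [-0.2, 0.5, -0.5]
width: 37.1
```

```bash
python3 - <<'E'
from h import *
e,M,o=tool(); print(e,o["ft_force"],o["width"])
i=snap("wrist","w3"); i=i[160:360,220:420]; s=get_image("scene")[165:245,255:335]
cv2.imwrite('pics/z2.png',np.hstack([cv2.resize(i,(400,400),interpolation=cv2.INTER_CUBIC),cv2.resize(s,(400,400),interpolation=cv2.INTER_CUBIC)]))
E
```

```text
[440.45249041  64.44559574 184.47758805] [-0.20138126  0.51252483 -0.50145984] 37.09740729272135
```

View pics/z2.png

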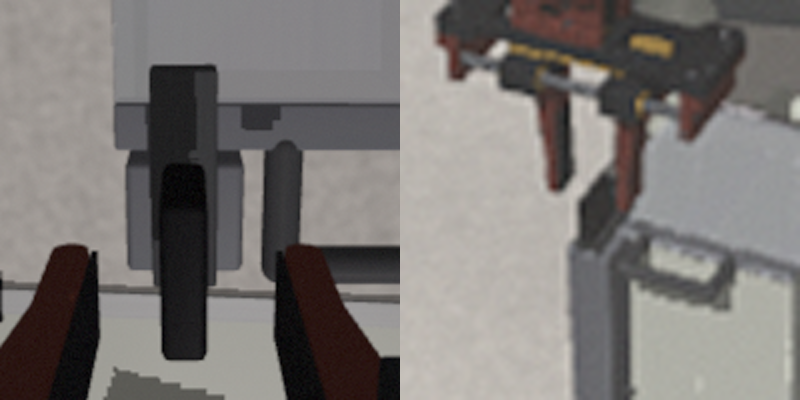

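>>> arm_command(gripper=45, targets=[[0, 5, 0, 0], [0, 5, 0, 0], [0, 2, 0, 0], [0, 0, 0, 0], [0, 0, 0, 0]])

```text
t: 6.48
ee_pos: [441.1, 64.5, 172.6]
orientation: [-1.571, -0.029, 0.03]
ft_force: [-1.0, -0.1, -0.6]
width: 39.3
```

>>> arm_command(gripper=0, targets=[[0, 0, 0, 0], [0, 0, 0, 0], [0, 0, 0, 0], [0, 0, 0, 0], [0, 0, 0, 0], [0, 0, 0, 0], [0, 0, 0, 0], [0, 0, 0, 0]])

```text
t: 7.15
ee_pos: [440.0, 64.5, 173.0]
orientation: [-1.571, -0.028, 0.032]
ft_force: [-4.7, 0.1, 5.6]
width: 9.6
```

>>> arm_command(gripper=0, targets=[[0, 0, 0, -0.12], [0, 0, 0, -0.12], [0, 0, 0, -0.12], [0, 0, 0, -0.12], [0, 0, 0, -0.12], [0, 0, 0, -0.12], [0, 0, 0, -0.12], [0, 0, 0, -0.12], [0, 0, 0, -0.12], [0, 0, 0, -0.12], [0, 0, 0, -0.12], [0, 0, 0, -0.12], [0, 0, 0, -0.12], [0, 0, 0, 0], [0, 0, 0, 0], [0, 0, 0, 0]])

```text
t: 8.48
ee_pos: [441.9, 66.5, 173.0]
orientation: [-1.195, -1.231, 1.225]
ft_force: [0.5, 12.6, -4.1]
width: 9.7
```

>>> arm_command(gripper=45, targets=[[0, 0, 0, 0], [0, 0, 0, 0], [0, 0, 0, 0], [0, 0, 0, 0], [0, 0, 0, 0], [0, -20, 0, 0], [0, -30, 0, 0], [0, -30, 0, 0], [0, -20, 0, 0], [0, 0, 0, 0]])

```text
t: 9.32
ee_pos: [443.8, 64.6, 277.1]
orientation: [-1.201, -1.235, 1.225]
ft_force: [0.8, 0.3, 0.9]
width: 39.3
```

```bash
python3 - <<'E'
from h import *
snap("top","t4"); tips("top",dict(lid_bar=146,button_grip=180)); see("top",["button"],170)
plan((494,51,200),92)
E
```

```text
button 0.53 px [290. 294.] ctr [407.7  63.5] size [12.9 12.8] long-axis deg 91.2
at [440.5  64.3 271.8] yaw 91.6 q6 -1.48 w 39.9 t 9.5 | shift [-14.8  71.7 -53.3] norm 91 turn -0.008 turn 3.134
```

>>> arm_command(gripper=25, targets=[[-7.6, 0, -33, 0], [-7.6, 0, -33, 0], [0, 30, 0, 0], [0, 30, 0, 0], [0, 0, 0, 0], [0, 0, 0, 0]])

```text
t: 10.02
ee_pos: [505.7, 50.9, 210.7]
orientation: [-1.192, -1.224, 1.233]
ft_force: [0.0, -0.2, 0.5]
width: 21.9
```

```bash
python3 - <<'E'
from h import *
plan((507,51,134),92)
snap("wrist","w5"); tips("wrist",dict(lid_bar=146,button_grip=180))
plan((507,51,134),92)
i=cv2.imread('pics/w5.png'); cv2.imwrite('pics/w5s.png',i)
E
```

```text
at [505.7  50.9 210.7] yaw 91.6 q6 -1.52 w 21.9 t 10.0 | shift [ 0.1 76.7 -1.8] norm 77 turn -0.008 turn 3.134 
lid_bar 0.82 [318. 237.] [498.3  53.5]
button_grip 0.9 [350. 143.] [443.2  66.3]
at [508.3  51.2 214.1] yaw 91.6 q6 -1.52 w 21.7 t 10.2 | shift [-0.2 80.1  1.4] norm 80 turn -0.008 turn 3.134
```

View pics/w5s.png

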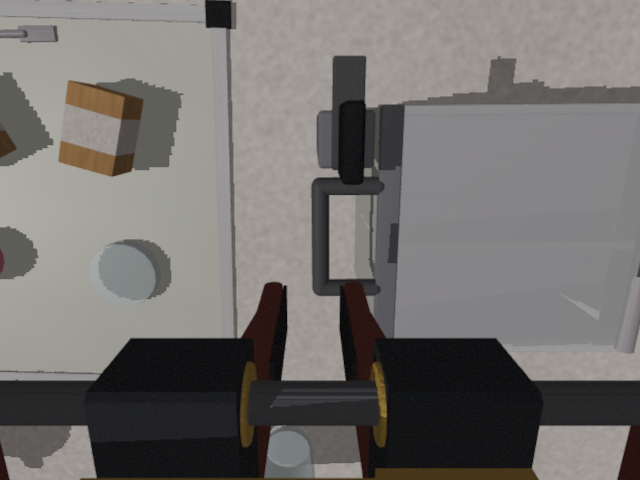

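>>> arm_command(gripper=25, targets=[[2.5, 20, 0, 0], [0, 20, 0, 0], [0, 20, 0, 0], [0, 12, 0, 0], [0, 6, 0, 0], [0, 0, 0, 0], [0, 0, 0, 0]])

```text
t: 10.75
ee_pos: [508.4, 53.8, 136.1]
orientation: [-1.197, -1.231, 1.228]
ft_force: [0.2, 0.2, 0.3]
width: 21.9
```

>>> arm_command(gripper=0, targets=[[0, 0, 0, 0], [0, 0, 0, 0], [0, 0, 0, 0], [0, 0, 0, 0], [0, 0, 0, 0], [0, 0, 0, 0]])

```text
t: 11.25
ee_pos: [508.5, 55.0, 136.1]
orientation: [-1.196, -1.232, 1.226]
ft_force: [-0.5, 8.2, 1.7]
width: 8.9
```

```bash
python3 - <<'E'
import numpy as np
t=np.linspace(0,2.5,21);x=-187*np.cos(t);z=187*np.sin(t)
print([[round(a,1),round(-b,1),0,0] for a,b in zip(np.diff(x),np.diff(z))])
E
```

```text
[[np.float64(1.5), np.float64(-23.3), 0, 0], [np.float64(4.4), np.float64(-23.0), 0, 0], [np.float64(7.2), np.float64(-22.2), 0, 0], [np.float64(9.9), np.float64(-21.2), 0, 0], [np.float64(12.5), np.float64(-19.8), 0, 0], [np.float64(14.8), np.float64(-18.1), 0, 0], [np.float64(17.0), np.float64(-16.1), 0, 0], [np.float64(18.8), np.float64(-13.8), 0, 0], [np.float64(20.4), np.float64(-11.4), 0, 0], [np.float64(21.7), np.float64(-8.7), 0, 0], [np.float64(22.6), np.float64(-6.0), 0, 0], [np.float64(23.2), np.float64(-3.1), 0, 0], [np.float64(23.4), np.float64(-0.2), 0, 0], [np.float64(23.2), np.float64(2.7), 0, 0], [np.float64(22.7), np.float64(5.6), 0, 0], [np.float64(21.8), np.float64(8.4), 0, 0], [np.float64(20.6), np.float64(11.0), 0, 0], [np.float64(19.1), np.float64(13.5), 0, 0], [np.float64(17.2), np.float64(15.8), 0, 0], [np.float64(15.1), np.float64(17.8), 0, 0]]
```

>>> arm_command(gripper=0, targets=[[1.5, -23.3, 0, 0], [4.4, -23, 0, 0], [7.2, -22.2, 0, 0], [9.9, -21.2, 0, 0], [12.5, -19.8, 0, 0], [14.8, -18.1, 0, 0], [17, -16.1, 0, 0], [18.8, -13.8, 0, 0], [20.4, -11.4, 0, 0], [21.7, -8.7, 0, 0]])

```text
t: 12.08
ee_pos: [504.3, 181.2, 315.3]
orientation: [-1.2, -1.23, 1.23]
ft_force: [-0.8, -3.0, -0.5]
width: 9.2
```

>>> arm_command(gripper=0, targets=[[22.6, -6, 0, 0], [23.2, -3.1, 0, 0], [23.4, -0.2, 0, 0], [23.2, 2.7, 0, 0], [22.7, 5.6, 0, 0], [21.8, 8.4, 0, 0], [20.6, 11, 0, 0], [19.1, 13.5, 0, 0], [17.2, 15.8, 0, 0], [15.1, 17.8, 0, 0], [0, 0, 0, 0], [0, 0, 0, 0]])

```text
t: 13.08
ee_pos: [498.5, 392.8, 247.3]
orientation: [-1.194, -1.232, 1.228]
ft_force: [-0.7, 4.5, 1.3]
width: 9.3
```

>>> arm_command(gripper=40, targets=[[0, 0, 0, 0], [0, 0, 0, 0], [0, 0, 0, 0], [0, -20, 0, 0], [0, -35, 0, 0], [0, -35, 0, 0], [-10, -20, 0, 0], [-40, 0, 0, 0], [-40, 0, 0, 0], [-40, 0, 0, 0], [-40, 0, 0, 0], [-40, 0, 0, 0], [-40, 0, 0, 0], [-40, 0, 0, 0], [-40, 0, 0, 0], [-40, 0, 0, 0], [-40, 0, 0, 0], [-40, 0, 0, 0]])

```text
t: 14.58
ee_pos: [510.0, -61.6, 357.6]
orientation: [-1.197, -1.229, 1.229]
ft_force: [1.9, 0.2, 0.3]
width: 35.5
```

>>> arm_command(gripper=100, targets=[[-40, 0, 0, 0], [-40, 0, 0, 0], [-40, 8, 0, 0], [-20, 20, 0, 0], [0, 20, 0, 0], [0, 0, 0, 0], [0, 0, 0, 0]])

```text
t: 15.17
ee_pos: [513.5, -199.4, 308.6]
orientation: [-1.194, -1.227, 1.229]
ft_force: [0.4, -0.3, -0.4]
width: 78.1
```

```bash
python3 - <<'E'
from h import *
plan((446,-123,150))
snap("wrist","w6"); see("wrist",["carton1"],38); see("wrist",["tin1"],36);tips("wrist",dict(carton1=0,tin1=0))
plan((446,-123,150))
for s in silhouettes("wrist","carton1"): 
    ys,xs=np.nonzero(s["pixels"]); print(xs.min(),xs.max(),ys.min(),ys.max())
snap("top","t6"); see("top",["lid"],200)
E
```

```text
at [ 513.5 -199.4  308.6] yaw 91.5 q6 -1.99 w 78.1 t 15.2 | shift [ 77.9 158.8  65.1] norm 189 
carton1 0.91 px [142. 136.] ctr [ 462.7 -375.2] size [69.7 54.9] long-axis deg 162.9
carton1 0.75 px [385. 125.] ctr [ 443.7 -128. ] size [64.5 47.7] long-axis deg 164.7
carton1 0.59 px [272. 122.] ctr [ 444.5 -244.2] size [63.9 45.6] long-axis deg 28.5
tin1 0.83 px [165. 230.] ctr [ 562.9 -358.6] size [61.  48.6] long-axis deg 134.2
tin1 0.72 px [254. 232.] ctr [ 562.1 -262.6] size [55.3 48.6] long-axis deg 135.9
carton1 0.79 [382. 128.] [ 447.9 -125.3]
carton1 0.62 [274. 123.] [ 446.7 -244.6]
carton1 0.57 [148. 135.] [ 463.1 -382.6]
tin1 0.9 [254. 226.] [ 563.9 -267.3]
tin1 0.75 [168. 226.] [ 566.5 -367.9]
at [ 515.2 -198.7  310.5] yaw 91.6 q6 -1.99 w 88.1 t 15.4 | shift [ 77.8 160.3  67.4] norm 190 
111 174 98 173
355 418 87 161
238 302 83 159
lid 0.74 px [212. 258.] ctr [481.6 231.4] size [374.8 159.2] long-axis deg 89.8
lid 0.59 px [175. 257.] ctr [486.9 323.3] size [185.3 145.5] long-axis deg 89.4
```

View pics/w6.png

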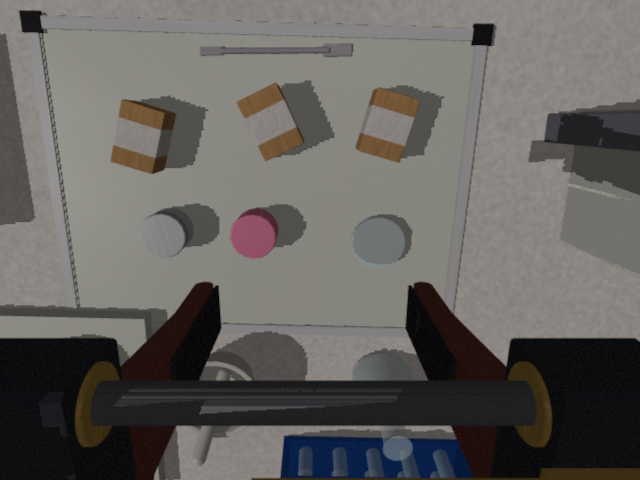

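>>> arm_command(gripper=100, targets=[[25, 25, 23, 0], [25, 25, 23, 0], [25, 25, 21, 0], [0, 30, 0, 0], [0, 30, 0, 0], [0, 15, 0, 0]])

```text
t: 16.07
ee_pos: [444.5, -125.6, 157.5]
orientation: [-1.193, -1.229, 1.231]
ft_force: [-0.8, 0.4, -0.3]
width: 87.7
```

>>> arm_command(gripper=100, targets=[[0, 0, 0, 0.1245], [0, 0, 0, 0.1245], [0, 0, 0, 0.1245], [0, 0, 0, 0.1245], [0, 0, 0, 0.1245], [0, 0, 0, 0.1245], [0, 0, 0, 0.1245], [0, 0, 0, 0.1245], [0, 0, 0, 0.1245], [0, 0, 0, 0.1245], [0, 0, 0, 0.1245], [0, 0, 0, 0.1245], [0, 0, 0, 0.1245], [0, 0, 0, 0.1245], [0, 0, 0, 0.1245], [0, 0, 0, 0], [0, 0, 0, 0]])

```text
t: 17.48
ee_pos: [446.4, -126.6, 160.0]
orientation: [-1.561, 0.208, -0.209]
ft_force: [-0.6, 0.3, -0.0]
width: 87.7
```

```bash
python3 - <<'E'
from h import *
plan((446,-125,24),-15.4)
snap("wrist","w7"); see("wrist",["carton1"],38);tips("wrist",dict(carton1=0))
plan((446,-125,24),-15.4)
cv2.imwrite('pics/w7s.png',cv2.resize(cv2.imread('pics/w7.png'),(480,360)))
E
```

```text
at [ 446.4 -126.6  160. ] yaw -15.2 q6 -0.04 w 87.7 t 17.5 | shift [ -0.9 136.    1.4] norm 136 turn 0.003 turn -3.138 
carton1 0.89 px [348. 353.] ctr [ 442.1 -236.7] size [72.3 61.4] long-axis deg 28.0
carton1 0.73 px [400. 462.] ctr [ 465.6 -341.5] size [66.6 34.3] long-axis deg 164.7
carton1 0.58 px [306. 226.] ctr [ 442.  -122.4] size [63.  49.6] long-axis deg 164.7
carton1 0.86 [343. 348.] [ 440.5 -246.7]
carton1 0.8 [396. 462.] [ 459.1 -379.7]
at [ 446.2 -126.6  159.8] yaw -15.3 q6 -0.04 w 88.0 t 17.6 | shift [ -0.7 135.8   1.5] norm 136 turn 0.002 turn -3.139
```

View pics/w7s.png

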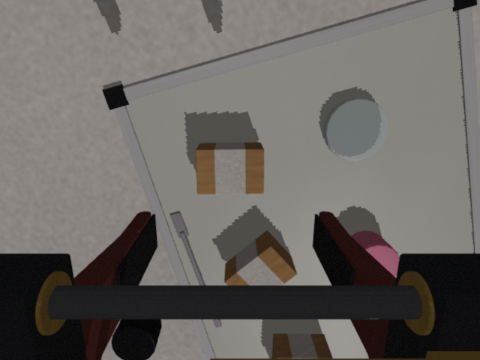

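>>> arm_command(gripper=100, targets=[[-2, 35, 3, 0], [0, 35, 0, 0], [0, 30, 0, 0], [0, 20, 0, 0], [0, 10, 0, 0], [0, 5, 0, 0], [0, 0, 0, 0], [0, 0, 0, 0]])

```text
t: 18.3
ee_pos: [445.7, -123.4, 25.4]
orientation: [-1.561, 0.21, -0.212]
ft_force: [-0.7, -0.3, -0.1]
width: 87.8
```

>>> arm_command(gripper=0, targets=[[0, 0, 0, 0], [0, 0, 0, 0], [0, 0, 0, 0], [0, 0, 0, 0], [0, 0, 0, 0], [0, 0, 0, 0]])

```text
t: 18.8
ee_pos: [445.2, -123.2, 25.3]
orientation: [-1.561, 0.211, -0.212]
ft_force: [-1.0, 0.8, 7.6]
width: 63.5
```

>>> arm_command(gripper=0, targets=[[0, -15, 0, 0], [0, -30, 0, 0], [0, -40, 0, 0], [0, -40, 0, 0], [0, -40, 0, 0], [0, -40, 0, 0], [0, -10, 0, 0], [-7.6, 0, 35.4, 0], [-7.6, 0, 35.4, 0], [-7.6, 0, 35.4, 0], [-7.6, 0, 35.4, 0], [-7.6, 0, 35.4, 0], [-7.6, 0, 35.4, 0], [-7.6, 0, 35.4, 0], [-7.6, 0, 35.4, 0], [0, 0, 0, 0]])

```text
t: 20.13
ee_pos: [461.8, 170.9, 239.2]
orientation: [-1.559, 0.208, -0.208]
ft_force: [-0.3, -0.3, -1.0]
width: 63.9
```

>>> arm_command(gripper=0, targets=[[0, 0, 0, 0.116], [0, 0, 0, 0.116], [0, 0, 0, 0.116], [0, 0, 0, 0.116], [0, 0, 0, 0.116], [0, 0, 0, 0.116], [0, 0, 0, 0.116], [0, 0, 0, 0.116], [0, 0, 0, 0.116], [0, 0, 0, 0.116], [0, 0, 0, 0.116], [0, 0, 0, 0], [0, 0, 0, 0]])

```text
t: 21.22
ee_pos: [461.4, 165.5, 239.1]
orientation: [-1.224, 1.189, -1.188]
ft_force: [0.5, -0.2, -1.1]
width: 63.8
```

```bash
python3 - <<'E'
from h import *
plan((461.4,166,112),-88.4)
snap("wrist","w8")
plan((461.4,166,112),-88.4)
for n,X in dict(hingeL=(493-72.5-2,165-2+75,146),wallL=(493-72.5,165,142),div=(493+7,165+0,142),wallR=(493+72.5,167,142),load=(461.4,166,78)).items(): print(n,np.round(proj("wrist",X)))
E
```

```text
at [461.4 165.5 239.1] yaw -88.4 q6 1.86 w 63.8 t 21.2 | shift [-5.000e-01  1.271e+02  1.000e-01] norm 127 turn 0.001 turn -3.141 
at [461.5 165.6 239.2] yaw -88.4 q6 1.86 w 63.8 t 21.3 | shift [-5.000e-01  1.272e+02  1.000e-01] norm 127 turn 0.001 turn -3.141 
hingeL [203. 299.]
wallL [312. 297.]
div [315. 180.]
wallR [315.  68.]
load [312. 217.]
```

View pics/w8.png

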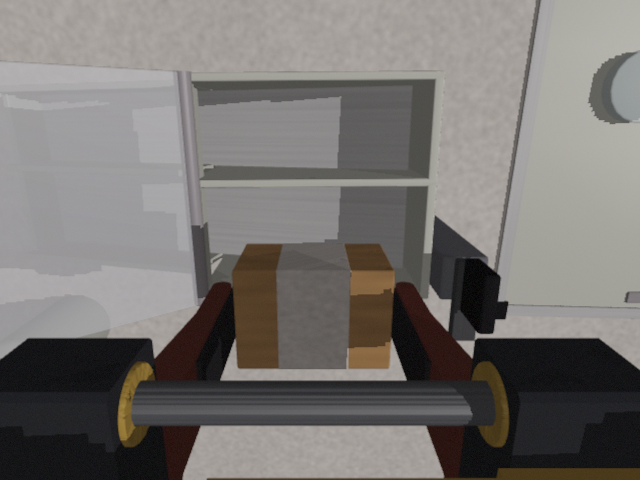

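>>> arm_command(gripper=0, targets=[[0, 30, -2, 0], [0, 30, 0, 0], [0, 25, 0, 0], [0, 20, 0, 0], [0, 12, 0, 0], [0, 5, 0, 0], [0, 0, 0, 0]])

```text
t: 21.85
ee_pos: [459.0, 165.6, 116.6]
orientation: [-1.224, 1.191, -1.189]
ft_force: [0.7, -0.0, 0.6]
width: 63.7
```

```bash
python3 - <<'E'
from h import *
plan((459,166,113),-88.4)
i=snap("wrist","w9");s=get_image("scene")[130:270,220:400]
cv2.imwrite('pics/w9s.png',np.hstack([cv2.resize(i,(440,330)),cv2.resize(s,(360,330),interpolation=cv2.INTER_CUBIC)]))
print(get_obs()["ft_force"])
E
```

```text
at [459.  165.6 116.6] yaw -88.4 q6 1.87 w 63.7 t 21.9 | shift [-0.4  3.6  0. ] norm 4 turn -0.001 turn 3.141 
[ 0.07177672  0.73238874 -0.77334906]
```

View pics/w9s.png

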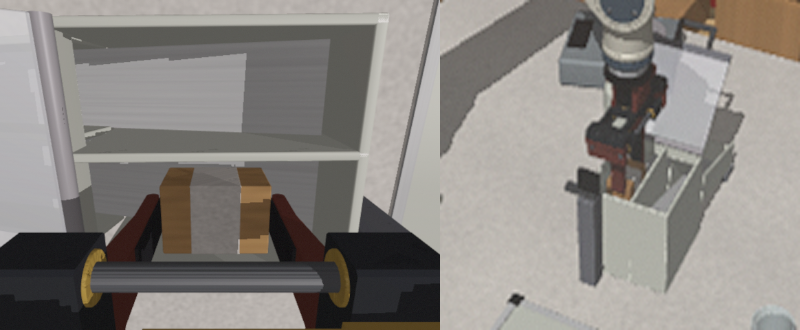

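>>> arm_command(gripper=88, targets=[[0, 2, 0, 0], [0, 0, 0, 0], [0, 0, 0, 0], [0, 0, 0, 0], [0, 0, 0, 0], [0, -6, 0, 0], [0, -10, 0, 0], [0, -15, 0, 0], [0, -25, 0, 0], [0, -35, 0, 0], [0, -35, 0, 0], [0, -35, 0, 0], [0, 0, 0, 0]])

```text
t: 23.03
ee_pos: [463.4, 167.1, 284.5]
orientation: [-1.21, 1.184, -1.193]
ft_force: [1.4, 0.4, 0.5]
width: 77.3
```

```bash
python3 - <<'E'
from h import *
i=snap("wrist","w10");snap("top","t10");see("top",["carton1"],50); see("top",["tin1"],30)
cv2.imwrite('pics/w10s.png',np.hstack([cv2.resize(i,(400,300)),cv2.resize(cv2.imread('pics/t10.png')[190:310,140:300],(400,300))]))
plan((445,-242,150),28.5)
E
```

```text
carton1 0.8 px [417. 281.] ctr [ 440.2 -239.3] size [62.7 50.4] long-axis deg 26.6
carton1 0.58 px [467. 294.] ctr [ 429.9 -360. ] size [66.3 54.5] long-axis deg 163.0
tin1 0.92 px [464. 236.] ctr [ 561.7 -360.2] size [56.3 47.9] long-axis deg 109.7
tin1 0.92 px [497. 353.] ctr [ 285.9 -433.2] size [58.5 47.2] long-axis deg 91.1
tin1 0.76 px [439. 353.] ctr [ 282.8 -291.6] size [53.  46.7] long-axis deg 72.9
at [459.1 165.7 276.3] yaw -88.5 q6 1.87 w 77.1 t 23.2 | shift [407.2 126.4 -24.3] norm 427 turn -2.043 turn 1.099
```

View pics/w10s.png

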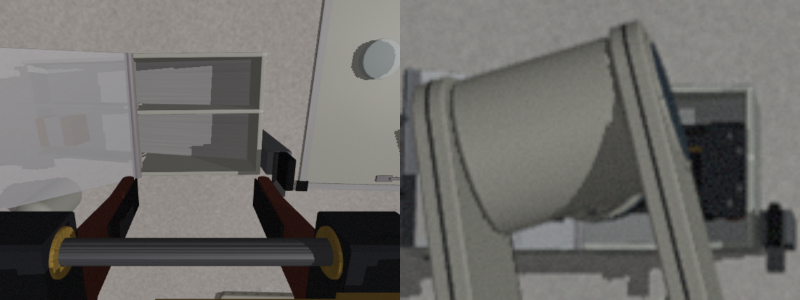

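>>> arm_command(gripper=100, targets=[[37, 0, -2.2, 0], [37, 0, -2.2, 0], [37, 0, -2.2, 0], [37, 0, -2.2, 0], [37, 0, -2.2, 0], [37, 0, -2.2, 0], [37, 15, -2.2, 0], [37, 15, -2.2, 0], [37, 15, -2.2, 0], [37, 15, -2.2, 0], [37, 15, -2.2, 0], [0, 15, 0, 0], [0, 15, 0, 0]])

```text
t: 24.32
ee_pos: [444.4, -243.1, 169.2]
orientation: [-1.22, 1.196, -1.191]
ft_force: [-0.0, 1.1, -0.1]
width: 87.6
```

>>> arm_command(gripper=100, targets=[[0, 0, 0, -0.12], [0, 0, 0, -0.12], [0, 0, 0, -0.12], [0, 0, 0, -0.12], [0, 0, 0, -0.12], [0, 0, 0, -0.12], [0, 0, 0, -0.12], [0, 0, 0, -0.12], [0, 0, 0, -0.12], [0, 0, 0, -0.12], [0, 0, 0, -0.12], [0, 0, 0, -0.12], [0, 0, 0, -0.12], [0, 0, 0, -0.12], [0, 0, 0, -0.12], [0, 0, 0, -0.12], [0, 0, 0, -0.12], [0, 0, 0, 0], [0, 0, 0, 0]])

```text
t: 25.9
ee_pos: [445.0, -241.0, 170.5]
orientation: [-1.534, -0.383, 0.386]
ft_force: [-0.7, 0.1, -0.1]
width: 87.9
```

```bash
python3 - <<'E'
from h import *
snap("wrist","w11"); see("wrist",["carton1"],38);tips("wrist",dict(carton1=0))
plan((445,-242,25),28.5)
see("wrist",["carton1"],38)
E
```

```text
carton1 0.85 px [307. 225.] ctr [ 441.4 -241.9] size [63.5 50.3] long-axis deg 26.3
carton1 0.72 px [231. 346.] ctr [ 432. -361.] size [66.4 60.8] long-axis deg 164.0
carton1 0.89 [231. 331.] [ 431.4 -370.7]
carton1 0.83 [306. 217.] [ 441.4 -246.9]
at [ 445.5 -241.3  171.1] yaw 28.2 q6 -1.01 w 88.1 t 26.1 | shift [ -0.7 146.1  -0.5] norm 146 turn -0.006 turn 3.136 
carton1 0.85 px [307. 225.] ctr [ 441.8 -242.2] size [63.6 50.4] long-axis deg 26.3
carton1 0.72 px [231. 346.] ctr [ 432.6 -361.5] size [66.5 60.9] long-axis deg 164.1
```

>>> arm_command(gripper=100, targets=[[-3.4, 35, 0, 0.025], [0, 35, 0, 0], [0, 35, 0, 0], [0, 23, 0, 0], [0, 12, 0, 0], [0, 5, 0, 0], [0, 0, 0, 0], [0, 0, 0, 0]])

```text
t: 26.77
ee_pos: [443.6, -243.6, 27.5]
orientation: [-1.54, -0.369, 0.367]
ft_force: [0.1, -0.5, 1.0]
width: 87.5
```

>>> arm_command(gripper=0, targets=[[0, 0, 0, 0], [0, 0, 0, 0], [0, 0, 0, 0], [0, 0, 0, 0], [0, 0, 0, 0], [0, 0, 0, 0]])

```text
t: 27.27
ee_pos: [443.3, -243.4, 27.4]
orientation: [-1.54, -0.369, 0.368]
ft_force: [-1.0, -0.4, 6.4]
width: 63.6
```

>>> arm_command(gripper=0, targets=[[0, -15, 0, 0], [0, -30, 0, 0], [0, -40, 0, 0], [0, -40, 0, 0], [0, -40, 0, 0], [0, -40, 0, 0], [0, -7, 0, 0], [18.1, 0, 32.6, 0], [18.1, 0, 32.6, 0], [18.1, 0, 32.6, 0], [18.1, 0, 32.6, 0], [18.1, 0, 32.6, 0], [18.1, 0, 32.6, 0], [18.1, 0, 32.6, 0], [18.1, 0, 32.6, 0], [18.1, 0, 32.6, 0], [18.1, 0, 32.6, 0], [18.1, 0, 32.6, 0], [0, 0, 0, 0]])

```text
t: 28.85
ee_pos: [458.1, 171.9, 238.3]
orientation: [-1.537, -0.372, 0.371]
ft_force: [-0.1, -0.7, -1.5]
width: 63.7
```

>>> arm_command(gripper=0, targets=[[0, 0, 0, 0.1184], [0, 0, 0, 0.1184], [0, 0, 0, 0.1184], [0, 0, 0, 0.1184], [0, 0, 0, 0.1184], [0, 0, 0, 0.1184], [0, 0, 0, 0.1184], [0, 0, 0, 0.1184], [0, 0, 0, 0.1184], [0, 0, 0, 0.1184], [0, 0, 0, 0.1184], [0, 0, 0, 0.1184], [0, 0, 0, 0.1184], [0, 0, 0, 0.1184], [0, 0, 0, 0.1184], [0, 0, 0, 0.1184], [0, 0, 0, 0.1184], [0, 0, 0, 0], [0, 0, 0, 0]])

```text
t: 30.43
ee_pos: [457.8, 166.2, 238.2]
orientation: [-1.224, 1.187, -1.186]
ft_force: [0.0, -0.3, -1.6]
width: 63.6
```

```bash
python3 - <<'E'
from h import *
plan((459,166,115),-88.4);snap("wrist","w12");see("wrist",["carton1"],220)
plan((459,166,115),-88.4)
E
```

```text
at [457.8 166.2 238.2] yaw -88.2 q6 1.86 w 63.6 t 30.4 | shift [  0.2 123.2   1.3] norm 123 turn 0.003 turn -3.139 
carton1 0.64 px [310. 299.] ctr [450.1 166. ] size [73.9 64.6] long-axis deg 91.7
at [458.  166.4 238.4] yaw -88.3 q6 1.86 w 63.8 t 30.5 | shift [  0.4 123.4   1.1] norm 123 turn 0.003 turn -3.139
```

>>> arm_command(gripper=0, targets=[[0, 30, 1, 0], [0, 30, 0, 0], [0, 25, 0, 0], [0, 20, 0, 0], [0, 11, 0, 0], [0, 5, 0, 0], [0, 0, 0, 0]])

```text
t: 31.12
ee_pos: [458.5, 166.5, 116.7]
orientation: [-1.225, 1.189, -1.187]
ft_force: [0.0, 0.1, -2.0]
width: 63.7
```

>>> arm_command(gripper=88, targets=[[0, 1, 0, 0], [0, 0, 0, 0], [0, 0, 0, 0], [0, 0, 0, 0], [0, 0, 0, 0], [0, -6, 0, 0], [0, -10, 0, 0], [0, -15, 0, 0], [0, -25, 0, 0], [0, -35, 0, 0], [0, -35, 0, 0], [0, -35, 0, 0], [0, 0, 0, 0]])

```text
t: 32.2
ee_pos: [462.7, 167.9, 285.5]
orientation: [-1.211, 1.182, -1.192]
ft_force: [0.4, 0.3, 0.0]
width: 77.1
```

```bash
python3 - <<'E'
from h import *
snap("wrist","w13");see("wrist",["carton1"],60); print("top"); snap("top","t13");see("top",["carton1"],38); see("top",["tin1"],30)
plan((433,-362,170),-16)
E
```

```text
top
carton1 0.95 px [465. 293.] ctr [ 429.8 -364.2] size [67.3 54.1] long-axis deg 163.0
tin1 0.97 px [465. 235.] ctr [ 562.8 -359.9] size [58.1 52.1] long-axis deg 135.3
tin1 0.85 px [438. 355.] ctr [ 282.1 -291.4] size [55.7 44.7] long-axis deg 91.1
tin1 0.67 px [497. 352.] ctr [ 285.8 -430.8] size [58.5 47.2] long-axis deg 91.1
tin1 0.63 px [424. 238.] ctr [ 560.4 -262.4] size [47.6 47.5] long-axis deg 179.3
at [458.3 166.4 276.7] yaw -88.4 q6 1.87 w 77.2 t 32.5 | shift [527.4 107.1 -39.5] norm 540 turn -1.264 turn 1.878
```

>>> arm_command(gripper=100, targets=[[37.9, 0, -2.9, 0], [37.9, 0, -2.9, 0], [37.9, 0, -2.9, 0], [37.9, 0, -2.9, 0], [37.9, 0, -2.9, 0], [37.9, 0, -2.9, 0], [37.9, 0, -2.9, 0], [37.9, 0, -2.9, 0], [37.9, 0, -2.9, 0], [37.9, 15, -2.9, 0], [37.9, 15, -2.9, 0], [37.9, 15, -2.9, 0], [37.9, 15, -2.9, 0], [37.9, 15, -2.9, 0], [0, 15, 0, 0], [0, 15, 0, 0]])

```text
t: 33.78
ee_pos: [431.8, -366.3, 169.9]
orientation: [-1.221, 1.194, -1.189]
ft_force: [-0.3, 0.6, 0.7]
width: 87.8
```

>>> arm_command(gripper=100, targets=[[0, 0, 0, -0.115], [0, 0, 0, -0.115], [0, 0, 0, -0.115], [0, 0, 0, -0.115], [0, 0, 0, -0.115], [0, 0, 0, -0.115], [0, 0, 0, -0.115], [0, 0, 0, -0.115], [0, 0, 0, -0.115], [0, 0, 0, -0.115], [0, 0, 0, -0.115], [0, 0, 0, 0], [0, 0, 0, 0]])

```text
t: 34.87
ee_pos: [432.5, -364.2, 171.4]
orientation: [-1.558, 0.223, -0.219]
ft_force: [0.0, 0.7, 1.3]
width: 87.6
```

```bash
python3 - <<'E'
from h import *
snap("wrist","w14"); see("wrist",["carton1"],38);tips("wrist",dict(carton1=0))
plan((433,-365,26),-16)
E
```

```text
carton1 0.9 px [310. 226.] ctr [ 431.6 -365.9] size [62.9 51.7] long-axis deg 162.8
carton1 0.58 [315. 219.] [ 433.3 -369.3]
at [ 432.9 -364.6  172.1] yaw -16.1 q6 -0.44 w 87.9 t 35.0 | shift [  0.3 146.1  -0.5] norm 146 turn -0.002 turn 3.14
```

>>> arm_command(gripper=100, targets=[[0, 35, -2.5, 0.017], [0, 35, 0, 0], [0, 35, 0, 0], [0, 23, 0, 0], [0, 12, 0, 0], [0, 5, 0, 0], [0, 0, 0, 0], [0, 0, 0, 0]])

```text
t: 35.68
ee_pos: [433.2, -367.8, 28.6]
orientation: [-1.559, 0.231, -0.233]
ft_force: [-0.1, -0.2, -0.2]
width: 87.7
```

>>> arm_command(gripper=0, targets=[[0, 0, 0, 0], [0, 0, 0, 0], [0, 0, 0, 0], [0, 0, 0, 0], [0, 0, 0, 0], [0, 0, 0, 0]])

```text
t: 36.18
ee_pos: [432.8, -367.4, 28.5]
orientation: [-1.559, 0.231, -0.232]
ft_force: [-1.3, 1.7, 6.5]
width: 63.5
```

>>> arm_command(gripper=0, targets=[[0, -15, 0, 0], [0, -35, 0, 0], [0, -40, 0, 0], [0, -40, 0, 0], [0, -40, 0, 0], [0, -40, 0, 0], [-9.4, 0, 37, 0], [-9.4, 0, 37, 0], [-9.4, 0, 37, 0], [-9.4, 0, 37, 0], [-9.4, 0, 37, 0], [-9.4, 0, 37, 0], [-9.4, 0, 37, 0], [-9.4, 0, 37, 0], [-9.4, 0, 37, 0], [-9.4, 0, 37, 0], [-9.4, 0, 37, 0], [-9.4, 0, 37, 0], [-9.4, 0, 37, 0], [-9.4, 0, 37, 0]])

```text
t: 37.85
ee_pos: [456.9, 168.6, 237.8]
orientation: [-1.558, 0.231, -0.232]
ft_force: [1.2, -0.7, -1.1]
width: 63.6
```

>>> arm_command(gripper=0, targets=[[0, 0, 0, 0.1133], [0, 0, 0, 0.1133], [0, 0, 0, 0.1133], [0, 0, 0, 0.1133], [0, 0, 0, 0.1133], [0, 0, 0, 0.1133], [0, 0, 0, 0.1133], [0, 0, 0, 0.1133], [0, 0, 0, 0.1133], [0, 0, 0, 0.1133], [0, 0, 0, 0.1133], [0, 0, 0, 0], [0, 0, 0, 0]])

```text
t: 38.93
ee_pos: [457.2, 166.7, 237.6]
orientation: [-1.225, 1.185, -1.185]
ft_force: [0.1, 0.5, -0.7]
width: 63.8
```

```bash
python3 - <<'E'
from h import *
i=snap("wrist","w15");see("wrist",["carton1"],220)
plan((459,166,117),-88.4)
t=get_image("scene"); cv2.imwrite('pics/w15s.png',np.hstack([cv2.resize(i,(400,300)),cv2.resize(t[130:280,250:450],(400,300),interpolation=cv2.INTER_CUBIC)]))
E
```

```text
carton1 0.79 px [311. 298.] ctr [448.4 166.2] size [72.8 64. ] long-axis deg 91.8
at [457.3 166.7 237.7] yaw -88.2 q6 1.86 w 63.6 t 39.0 | shift [  0.7 120.7   1.7] norm 121 turn 0.004 turn -3.137
```

View pics/w15s.png

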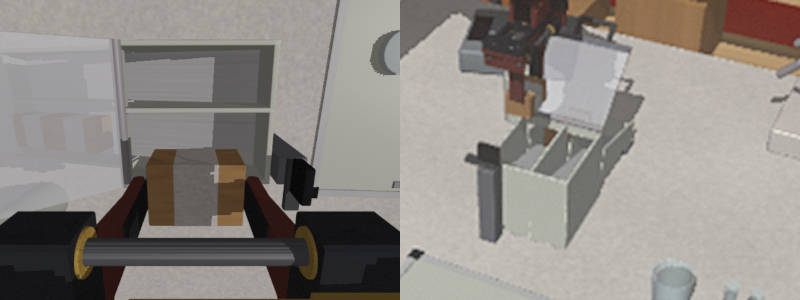

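>>> arm_command(gripper=0, targets=[[0, 30, 1.7, 0], [0, 30, 0, 0], [0, 25, 0, 0], [0, 19, 0, 0], [0, 10, 0, 0], [0, 5, 0, 0], [0, 0, 0, 0]])

```text
t: 39.67
ee_pos: [458.8, 166.7, 118.1]
orientation: [-1.224, 1.188, -1.187]
ft_force: [0.1, 1.1, -1.1]
width: 63.4
```

>>> arm_command(gripper=88, targets=[[0, 1, 0, 0], [0, 0, 0, 0], [0, 0, 0, 0], [0, 0, 0, 0], [0, 0, 0, 0], [0, -6, 0, 0], [0, -10, 0, 0], [0, -15, 0, 0], [0, -25, 0, 0], [0, -35, 0, 0], [0, -35, 0, 0], [0, -35, 0, 0], [0, 0, 0, 0]])

```text
t: 40.75
ee_pos: [462.6, 167.9, 286.5]
orientation: [-1.211, 1.181, -1.19]
ft_force: [-0.0, 0.3, 0.4]
width: 77.3
```

```bash
python3 - <<'E'
from h import *
snap("wrist","w16")
see("wrist",["carton1"],60); print("top"); snap("top","t16");see("top",["carton1"],38); see("top",["tin1"],36)
plan((563,-360,170),-88.4)
E
```

```text
carton1 0.6 px [242. 208.] ctr [451.3 233.3] size [53.8 32.4] long-axis deg 1.4
top
tin1 0.8 px [496. 355.] ctr [ 287.5 -431. ] size [53.4 44.7] long-axis deg 91.1
tin1 0.76 px [464. 239.] ctr [ 560.9 -357.2] size [55.7 48.4] long-axis deg 117.6
tin1 0.67 px [424. 236.] ctr [ 559.3 -261.8] size [51.9 48.4] long-axis deg 117.8
tin1 0.59 px [439. 357.] ctr [ 283. -290.] size [54. 49.] long-axis deg 64.7
at [458.1 166.4 277.7] yaw -88.3 q6 1.87 w 77.1 t 41.0 | shift [529.2 107.8  89.7] norm 547 turn 0.001 turn -3.14
```

>>> arm_command(gripper=78, targets=[[37.8, 0, 6.4, 0], [37.8, 0, 6.4, 0], [37.8, 0, 6.4, 0], [37.8, 0, 6.4, 0], [37.8, 0, 6.4, 0], [37.8, 0, 6.4, 0], [37.8, 0, 6.4, 0], [37.8, 0, 6.4, 0], [37.8, 0, 6.4, 0], [37.8, 10, 6.4, 0], [37.8, 15, 6.4, 0], [37.8, 15, 6.4, 0], [37.8, 15, 6.4, 0], [37.8, 15, 6.4, 0], [0, 20, 0, 0], [0, 15, 0, 0], [0, 0, 0, 0], [0, 0, 0, 0]])

```text
t: 42.5
ee_pos: [562.8, -358.9, 171.3]
orientation: [-1.224, 1.192, -1.184]
ft_force: [0.8, 0.0, 0.4]
width: 68.5
```

```bash
python3 - <<'E'
from h import *
i=snap("wrist","w17");see("wrist",["tin1"],36);tips("wrist",dict(tin1=0))
plan((563,-361,26),-88.4)
for s in silhouettes("wrist","tin1"):
    ys,xs=np.nonzero(s["pixels"]); print(xs.min(),xs.max(),ys.min(),ys.max(),[ray("wrist",(xs.mean(),r),36)[:2].round(1) for r in(ys.min(),ys.max())],i[s["pixels"]].mean(0))
E
```

```text
tin1 0.95 px [186. 215.] ctr [ 567.1 -267.3] size [56.7 48.7] long-axis deg 134.2
tin1 0.67 px [234. 470.] ctr [ 333.8 -296.5] size [38.8 14.4] long-axis deg 97.8
tin1 0.64 px [316. 217.] ctr [ 567.7 -361.8] size [53.2 49.8] long-axis deg 28.9
tin1 0.6 px [380. 472.] ctr [ 337.9 -427.9] size [36.6 13.3] long-axis deg 91.6
tin1 0.92 [197. 210.] [ 564.6 -264.2]
tin1 0.71 [316. 210.] [ 568.  -362.6]
at [ 564.6 -359.5  174.6] yaw -88.3 q6 0.96 w 68.4 t 42.6 | shift [  1.4 148.6  -1.8] norm 149 turn 0.002 turn -3.14 
152 226 182 252 [array([ 593.4, -268.7]), array([ 539.8, -265.9])] [ 87.78657784  69.29533679 127.33654083]
214 257 465 479 [array([ 340.9, -297.1]), array([ 325.3, -296.7])] [10.58472554 10.85918854 11.85680191]
283 351 182 253 [array([ 596.2, -361.9]), array([ 541.9, -363.6])] [116.02717533 116.11810818 117.88006271]
361 402 465 477 [array([ 344.5, -427.7]), array([ 331.2, -428.7])] [57.04404145 46.84974093 83.01813472]
```

View pics/w17.png

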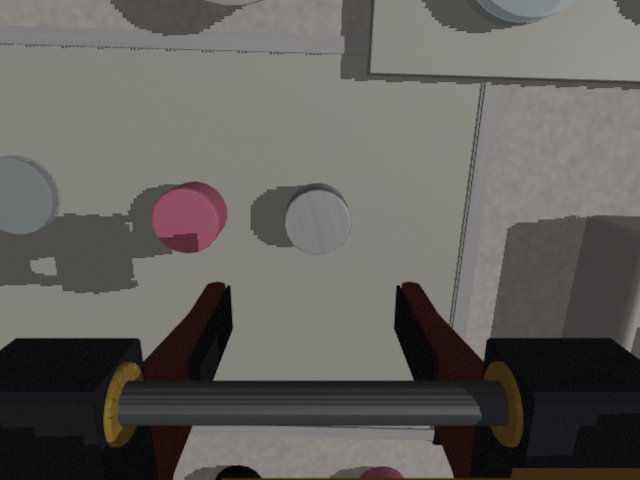

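>>> arm_command(gripper=78, targets=[[4, 35, 2.4, 0], [0, 35, 0, 0], [0, 35, 0, 0], [0, 23, 0, 0], [0, 12, 0, 0], [0, 5, 0, 0], [0, 0, 0, 0], [0, 0, 0, 0]])

```text
t: 43.37
ee_pos: [567.7, -364.1, 30.4]
orientation: [-1.222, 1.185, -1.19]
ft_force: [0.4, 0.4, -0.4]
width: 68.5
```

>>> arm_command(gripper=0, targets=[[0, 0, 0, 0], [0, 0, 0, 0], [0, 0, 0, 0], [0, 0, 0, 0], [0, 0, 0, 0], [0, 0, 0, 0]])

```text
t: 43.87
ee_pos: [567.2, -363.8, 29.9]
orientation: [-1.222, 1.186, -1.189]
ft_force: [-1.4, 2.2, 6.6]
width: 47.3
```

>>> arm_command(gripper=0, targets=[[0, -10, 0, 0], [0, -25, 0, 0], [0, -35, 0, 0], [0, -40, 0, 0], [0, -40, 0, 0], [0, 0, 0, 0], [0, 0, 0, 0]])

```text
t: 44.45
ee_pos: [568.1, -364.7, 182.5]
orientation: [-1.222, 1.182, -1.193]
ft_force: [-0.5, 0.2, -0.9]
width: 0.5
```

```bash
python3 - <<'E'
from h import *
i=snap("wrist","w18"); o=get_obs(); print(o["ee_pos"],o["width"])
print(np.round(proj("wrist",o["ee_pos"])))
for s in silhouettes("wrist","tin1"):
    ys,xs=np.nonzero(s["pixels"]); print(s["conf"],s["at"],xs.min(),xs.max(),ys.min(),ys.max())
e=o["ee_pos"]
for dx in(-25,0,25): print(dx,np.round(proj("wrist",(e[0]+dx,e[1],e[2]+8))))
cv2.imwrite('pics/w18s.png',i[150:480,160:480])
E
```

```text
[ 566.80480549 -363.76871558  180.0245043 ] 0.6255200002757976
[312. 301.]
0.91 [308.7, 220.9] 280 345 190 258
0.63 [181.9, 219.9] 148 220 187 256
-25 [312. 362.]
0 [313. 309.]
25 [315. 250.]
```

View pics/w18s.png

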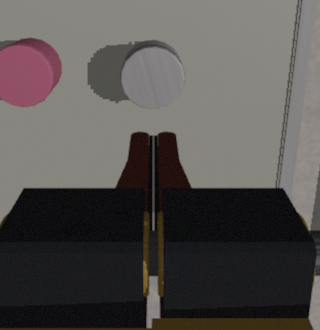

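```bash
python3 - <<'E'
from h import *
print(ray("wrist",(313,225),36)); plan((567,-363,36),-88.4)
e,M,o=tool()
for z in (36,):
  print([np.round(ray("wrist",(313,r),z)[:2],1) for r in(194,258)],[np.round(ray("wrist",(c,225),z)[:2],1) for c in(281,345)])
see("wrist",["tin1"],36); tips("wrist",dict(tin1=0))
E
```

```text
[ 563.90481149 -363.70345731   36.        ]
at [ 566.  -363.2  178.4] yaw -88.3 q6 0.95 w -0.1 t 44.5 | shift [-1.000e-01  1.424e+02  1.100e+00] norm 142 turn 0.001 turn -3.14 
[array([ 587.6, -363. ]), array([ 537.5, -364.5])] [array([ 563.2, -339.4]), array([ 564.6, -388. ])]
tin1 0.91 px [309. 221.] ctr [ 563.7 -362.9] size [53. 48.] long-axis deg 0.4
tin1 0.63 px [182. 220.] ctr [ 562.2 -266.7] size [56.5 49. ] long-axis deg 117.4
tin1 0.71 [194. 215.] [ 559.8 -263.2]
tin1 0.67 [314. 216.] [ 562.5 -363.8]
```

>>> arm_command(gripper=78, targets=[[0, 30, 0, 0], [0, 35, 0, 0], [0, 35, 0, 0], [0, 20, 0, 0], [0, 0, 0, 0], [0, 0, 0, 0]])

```text
t: 45.15
ee_pos: [565.2, -362.6, 56.3]
orientation: [-1.224, 1.192, -1.184]
ft_force: [-0.2, -0.4, 1.1]
width: 36.7
```

>>> arm_command(gripper=78, targets=[[0, 0, -2, 0], [0, 0, 0, 0], [0, 0, 0, 0], [0, 0, 0, 0], [0, 0, 0, 0], [0, 0, 0, 0], [0, 0, 0, 0]])

```text
t: 45.73
ee_pos: [564.8, -363.7, 59.1]
orientation: [-1.223, 1.187, -1.188]
ft_force: [-0.5, 0.2, 0.3]
width: 68.7
```

>>> arm_command(gripper=78, targets=[[0, 15, 0, 0], [0, 10, 0, 0], [0, 6, 0, 0], [0, 5, 0, 0], [0, 4, 0, 0], [0, 0, 0, 0]])

```text
t: 46.23
ee_pos: [564.0, -363.2, 17.2]
orientation: [-1.223, 1.189, -1.186]
ft_force: [0.2, -0.4, -0.1]
width: 68.8
```

>>> arm_command(gripper=0, targets=[[0, 0, 0, 0], [0, 0, 0, 0], [0, 0, 0, 0], [0, 0, 0, 0], [0, 0, 0, 0], [0, 0, 0, 0]])

```text
t: 46.73
ee_pos: [564.9, -363.9, 19.2]
orientation: [-1.223, 1.187, -1.188]
ft_force: [0.3, 0.6, 1.3]
width: 49.0
```

>>> arm_command(gripper=0, targets=[[0, -5, 0, 0], [0, -20, 0, 0], [0, -30, 0, 0], [0, -40, 0, 0], [0, -40, 0, 0], [0, -40, 0, 0], [0, -40, 0, 0], [0, -10, 0, 0], [0, 0, 0, 0]])

```text
t: 47.48
ee_pos: [566.3, -364.7, 248.5]
orientation: [-1.221, 1.181, -1.194]
ft_force: [0.2, 0.3, -2.5]
width: 49.2
```

>>> arm_command(gripper=0, targets=[[-37.5, 0, -1.5, 0], [-37.5, 0, -1.5, 0], [-37.5, 0, -1.5, 0], [-37.5, 0, -1.5, 0], [-37.5, 0, -1.5, 0], [-37.5, 0, -1.5, 0], [-37.5, 0, -1.5, 0], [-37.5, 0, -1.5, 0], [-37.5, 0, -1.5, 0], [-37.5, 0, -1.5, 0], [-37.5, 0, -1.5, 0], [-37.5, 0, -1.5, 0], [-37.5, 0, -1.5, 0], [-37.5, 0, -1.5, 0], [0, 20, 0, 0], [0, 20, 0, 0], [0, 0, 0, 0], [0, 0, 0, 0], [0, 0, 0, 0]])

```text
t: 49.07
ee_pos: [528.0, 160.1, 203.3]
orientation: [-1.224, 1.189, -1.188]
ft_force: [0.5, 1.3, -0.5]
width: 49.0
```

```bash
python3 - <<'E'
from h import *
plan((529.3,160,110),-88.4)
i=snap("wrist","w19"); 
plan((529.3,160,110),-88.4)
for s in silhouettes("wrist","tin1"):
    ys,xs=np.nonzero(s["pixels"]); print(s["conf"],s["at"],xs.min(),xs.max(),ys.min(),ys.max())
# horizontal edges: vertical intensity profile in window columns beside tin
g=cv2.cvtColor(i,cv2.COLOR_BGR2GRAY).astype(int)
for c in (215,225,235,390,400,410): print(c,[int(v) for v in g[90:360:5,c]])
o=get_obs();e=np.array(o["ee_pos"])
for z in(0,20): print(np.round(proj("wrist",e+[0,0,z])))
for xr in(-72.5,-67.5,4.5,9.5,67.5,72.5): print(xr,np.round(proj("wrist",(490.8+xr,165+xr*.028,142))))
cv2.imwrite('pics/w19.png',i)
E
```

```text
at [528.  160.1 203.3] yaw -88.4 q6 1.82 w 49.0 t 49.1 | shift [ 0.1 93.3  1.4] norm 93 turn 0.001 turn -3.141 
at [528.5 160.2 203.9] yaw -88.4 q6 1.82 w 49.3 t 49.1 | shift [ 0.2 93.9  0.7] norm 94 turn 0.001 turn -3.141 
0.62 [624.3, 170.4] 605 639 130 202
0.59 [312.3, 309.5] 251 374 239 376
215 [151, 147, 146, 146, 153, 149, 148, 147, 149, 150, 153, 153, 149, 154, 152, 155, 86, 86, 84, 85, 85, 126, 149, 130, 129, 129, 131, 131, 128, 129, 132, 129, 130, 130, 85, 86, 78, 77, 76, 77, 78, 76, 78, 90, 95, 34, 28, 25, 22, 24, 22, 25, 25, 29]
225 [148, 147, 149, 154, 154, 151, 148, 149, 150, 151, 149, 151, 153, 152, 147, 147, 86, 86, 83, 85, 85, 129, 149, 130, 130, 129, 131, 131, 129, 130, 131, 127, 131, 130, 85, 86, 85, 78, 76, 78, 78, 52, 26, 27, 25, 27, 27, 23, 26, 21, 25, 16, 19, 12]
235 [152, 143, 147, 149, 148, 149, 153, 149, 154, 153, 151, 154, 151, 154, 151, 149, 85, 84, 84, 85, 87, 130, 149, 130, 131, 128, 132, 131, 127, 129, 132, 126, 132, 129, 88, 85, 87, 86, 79, 23, 27, 28, 24, 24, 26, 30, 22, 16, 12, 15, 16, 17, 13, 12]
390 [158, 150, 149, 149, 147, 152, 155, 148, 152, 146, 153, 156, 155, 153, 152, 120, 86, 86, 86, 86, 84, 152, 149, 85, 83, 87, 88, 88, 88, 89, 88, 88, 88, 84, 87, 86, 89, 78, 77, 29, 25, 27, 29, 30, 28, 24, 22, 14, 15, 12, 10, 13, 16, 14]
400 [153, 150, 150, 148, 154, 154, 147, 151, 150, 147, 152, 154, 154, 153, 149, 152, 107, 85, 86, 86, 86, 153, 148, 83, 84, 88, 90, 86, 88, 87, 88, 88, 86, 88, 86, 87, 89, 76, 78, 77, 76, 36, 27, 30, 26, 26, 27, 24, 26, 22, 26, 23, 13, 12]
410 [151, 149, 153, 148, 150, 148, 146, 152, 153, 153, 148, 148, 152, 148, 148, 149, 152, 138, 86, 86, 84, 153, 148, 70, 72, 71, 73, 72, 72, 73, 71, 73, 72, 73, 72, 74, 73, 73, 77, 78, 76, 82, 133, 148, 73, 26, 28, 27, 22, 28, 30, 27, 24, 28]
[312. 301.]
[312. 322.]
-72.5 [303. 418.]
-67.5 [303. 411.]
4.5 [302. 309.]
9.5 [302. 301.]
67.5 [302. 205.]
72.5 [302. 196.]
```

View pics/w19.png

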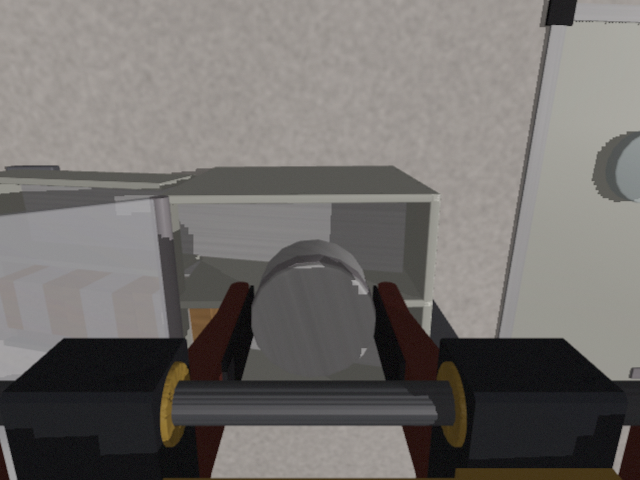

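>>> arm_command(gripper=0, targets=[[0, 25, 0, 0], [0, 20, 0, 0], [0, 15, 0, 0], [0, 12, 0, 0], [0, 10, 0, 0], [0, 8, 0, 0], [0, 5, 0, 0], [0, 0, 0, 0]])

```text
t: 49.83
ee_pos: [528.0, 160.4, 108.0]
orientation: [-1.224, 1.188, -1.188]
ft_force: [-0.4, 0.4, -0.9]
width: 49.5
```

>>> arm_command(gripper=75, targets=[[0, 1, 0, 0], [0, 0, 0, 0], [0, 0, 0, 0], [0, 0, 0, 0], [0, 0, 0, 0], [0, -6, 0, 0], [0, -10, 0, 0], [0, -15, 0, 0], [0, -25, 0, 0], [0, -35, 0, 0], [0, -35, 0, 0], [0, -35, 0, 0], [0, -20, 0, 0], [0, 0, 0, 0], [0, 0, 0, 0]])

```text
t: 51.08
ee_pos: [528.9, 160.7, 290.8]
orientation: [-1.219, 1.185, -1.189]
ft_force: [-0.1, 0.7, -0.5]
width: 65.6
```

```bash
python3 - <<'E'
from h import *
i=snap("wrist","w20"); 
plan((505,396,360),-88.4)
def dump(n,t):
  for s in silhouettes(n,t):
    ys,xs=np.nonzero(s["pixels"]); print(n,t,round(s["conf"],2),np.round(s["at"]),xs.min(),xs.max(),ys.min(),ys.max(),len(xs), np.round(ray(n,s["at"],60)[:2]))
for t in("tin1","carton1"): dump("wrist",t)
snap("top","t20")
for t in("tin1","carton1"): dump("top",t)
snap("scene","s20")
for t in("tin1","carton1"): dump("scene",t)
tips("top",dict(lid_bar=258,button_grip=180)); tips("scene",dict(lid_bar=258,button_grip=180))
E
```

```text
at [528.  160.5 289.1] yaw -88.3 q6 1.82 w 66.0 t 51.1 | shift [-236.1  -70.9  -16. ] norm 247 turn 0.001 turn -3.14 
wrist tin1 0.64 [ 84. 181.] 57 111 174 188 544 [540. 376.]
wrist tin1 0.47 [583. 160.] 551 616 129 187 3060 [573. -89.]
wrist carton1 0.77 [236. 276.] 217 252 261 304 1087 [448. 234.]
wrist carton1 0.34 [ 84. 179.] 55 112 174 188 608 [541. 375.]
top tin1 0.9 [436. 356.] 427 450 342 363 416 [ 276. -278.]
top tin1 0.67 [499. 352.] 485 509 342 363 414 [ 289. -426.]
top tin1 0.64 [428. 238.] 415 437 227 248 396 [ 554. -260.]
top tin1 0.42 [234. 250.] 215 278 238 252 587 [515. 205.]
top carton1 0.17 [197. 254.] 121 298 218 298 3845 [502. 291.]
scene tin1 0.78 [190. 302.] 182 200 290 309 304 [ 317. -330.]
scene tin1 0.73 [160. 331.] 149 170 324 344 358 [ 307. -448.]
scene tin1 0.62 [278. 327.] 269 286 315 336 319 [ 583. -297.]
scene tin1 0.51 [352. 193.] 352 360 189 198 63 [518. 368.]
scene tin1 0.45 [327. 208.] 284 364 139 253 4711 [475. 246.]
scene carton1 0.71 [323. 201.] 316 325 194 207 88 [445. 274.]
lid_bar 0.57 [124. 250.] [487.  389.4]
button_grip 0.72 [289. 275.] [449.3  66.7]
lid_bar 0.56 [349. 143.] [492.4 373. ]
button_grip 0.53 [294. 205.] [441.3  67.7]
```

>>> arm_command(gripper=28, targets=[[0, -20, 0, 0], [-33.4, -20, -3.7, 0], [-33.4, 0, -3.7, 0], [-33.4, 0, -3.7, 0], [-33.4, 0, -3.7, 0], [-33.4, 0, -3.7, 0], [-33.4, 0, -3.7, 0], [-33.4, 0, -3.7, 0], [0, 0, 0, 0], [0, 0, 0, 0], [0, 0, 0, 0]])

```text
t: 52.65
ee_pos: [495.4, 393.1, 328.4]
orientation: [-1.224, 1.187, -1.188]
ft_force: [0.1, 0.2, 0.8]
width: 24.4
```

```bash
python3 - <<'E'
from h import *
print(np.round([ray("wrist",(252,276),z)[:2] for z in(100,)],1))
i=snap("wrist","w21"); 
plan((495,393,243),-88.4)
tips("wrist",dict(lid_bar=258))
g=cv2.cvtColor(i,cv2.COLOR_BGR2GRAY).astype(int)
for r in (180,200,220,235,250,265): print(r,[int(v) for v in g[r,250:380:4]])
print(np.round(proj("wrist",(488,393,258))),np.round(proj("wrist",(498,393,258))))
E
```

```text
[[417.3 451.3]]
at [495.6 392.6 328.5] yaw -88.4 q6 2.19 w 24.9 t 52.7 | shift [-0.5 85.5 -0.6] norm 86 turn 0.001 turn -3.141 
lid_bar 0.87 [316. 272.] [482.8 390. ]
lid_bar 0.5 [489. 226.] [514.1 289.3]
180 [95, 91, 93, 97, 98, 97, 95, 95, 98, 98, 92, 81, 87, 89, 88, 87, 87, 88, 90, 88, 88, 88, 73, 87, 88, 88, 70, 46, 100, 100, 100, 129, 144]
200 [100, 98, 93, 95, 94, 101, 97, 96, 97, 100, 92, 77, 80, 89, 90, 91, 91, 86, 86, 88, 87, 92, 91, 93, 93, 92, 72, 49, 98, 98, 99, 145, 146]
220 [102, 97, 101, 97, 97, 98, 100, 95, 94, 98, 91, 60, 61, 58, 36, 42, 57, 62, 61, 63, 64, 66, 63, 64, 61, 60, 57, 58, 99, 97, 99, 145, 146]
235 [99, 98, 96, 95, 100, 97, 94, 96, 94, 96, 91, 67, 64, 65, 33, 43, 60, 66, 71, 90, 91, 60, 60, 62, 62, 56, 70, 67, 99, 98, 100, 145, 145]
250 [100, 99, 94, 97, 98, 98, 99, 96, 95, 98, 92, 63, 65, 63, 31, 46, 57, 65, 72, 92, 90, 63, 61, 63, 62, 55, 65, 75, 98, 99, 101, 146, 144]
265 [98, 92, 96, 95, 96, 97, 95, 100, 94, 95, 93, 93, 92, 93, 45, 42, 58, 63, 68, 77, 81, 80, 78, 81, 80, 68, 66, 82, 99, 99, 103, 142, 142]
[311. 263.] [311. 248.]
```

>>> arm_command(gripper=28, targets=[[1, 25, -2, 0], [0, 25, 0, 0], [0, 20, 0, 0], [0, 10, 0, 0], [0, 5, 0, 0], [0, 0, 0, 0], [0, 0, 0, 0]])

```text
t: 53.33
ee_pos: [494.3, 392.4, 244.7]
orientation: [-1.221, 1.188, -1.188]
ft_force: [0.6, 0.1, -0.9]
width: 24.9
```

>>> arm_command(gripper=0, targets=[[0, 0, 0, 0], [0, 0, 0, 0], [0, 0, 0, 0], [0, 0, 0, 0], [0, 0, 0, 0], [0, 0, 0, 0]])

```text
t: 53.83
ee_pos: [494.1, 392.9, 244.3]
orientation: [-1.221, 1.187, -1.187]
ft_force: [1.1, 1.0, 2.0]
width: 8.9
```

>>> arm_command(gripper=0, targets=[[15.1, -17.8, 0, 0], [17.2, -15.8, 0, 0], [19.1, -13.5, 0, 0], [20.6, -11, 0, 0], [21.8, -8.4, 0, 0], [22.7, -5.6, 0, 0], [23.2, -2.7, 0, 0], [23.4, 0.2, 0, 0], [23.2, 3.1, 0, 0], [22.6, 6, 0, 0]])

```text
t: 54.67
ee_pos: [500.6, 183.4, 311.0]
orientation: [-1.219, 1.186, -1.188]
ft_force: [2.6, 1.5, -0.2]
width: 9.1
```

>>> arm_command(gripper=0, targets=[[21.7, 8.7, 0, 0], [20.4, 11.4, 0, 0], [18.8, 13.8, 0, 0], [17, 16.1, 0, 0], [14.8, 18.1, 0, 0], [12.5, 19.8, 0, 0], [9.9, 21.2, 0, 0], [7.2, 22.2, 0, 0], [4.4, 23, 0, 0], [1.5, 18, 0, 0], [0, 5, 0, 0], [0, 2, 0, 0], [0, 0, 0, 0], [0, 0, 0, 0]])

```text
t: 55.83
ee_pos: [504.1, 55.0, 130.7]
orientation: [-1.223, 1.186, -1.188]
ft_force: [0.0, -3.8, 5.6]
width: 9.0
```

>>> arm_command(gripper=0, targets=[[0, 1.5, 0, 0], [0, 0, 0, 0], [0, 0, 0, 0]])

```text
t: 56.08
ee_pos: [504.3, 55.0, 130.3]
orientation: [-1.223, 1.186, -1.189]
ft_force: [-4.8, -4.1, 20.1]
width: 9.4
```

>>> arm_command(gripper=28, targets=[[0, 0, 0, 0], [0, 0, 0, 0], [0, 0, 0, 0], [0, 0, 0, 0], [0, -15, 0, 0], [0, -30, 0, 0], [0, -35, 0, 0], [0, -35, 0, 0], [0, -30, 0, 0], [0, 0, 0, 0], [0, 0, 0, 0]])

```text
t: 57.0
ee_pos: [504.3, 55.7, 274.8]
orientation: [-1.22, 1.185, -1.189]
ft_force: [-1.1, 1.0, -0.6]
width: 24.5
```

```bash
python3 - <<'E'
from h import *
i=snap("wrist","w22")
plan((440.5,65.5,172),-88.4)
tips("wrist",dict(lid_bar=146,button_grip=180,lid_hinge=146)); see("wrist",["button","lid"],dict(button=185,lid=149))
e,M,o=tool();print(o["ft_force"])
snap("top","t22"); tips("top",dict(lid_bar=146,button_grip=180))
see("top",["lid"],149)
E
```

```text
at [503.2  55.5 273.1] yaw -88.3 q6 1.63 w 24.7 t 57.0 | shift [-11.8 101.1 -62.3] norm 119 turn 0.001 turn -3.14 
button_grip 0.82 [296. 332.] [436.5  64.7]
lid_hinge 0.65 [ 58. 238.] [489.4 239.5]
button 0.91 px [299. 329.] ctr [441.3  65. ] size [52.1 15. ] long-axis deg 1.4
lid 0.64 px [168. 231.] ctr [490.5 147.9] size [184.2 144.6] long-axis deg 92.3
[ 0.6522806  -0.90406686  0.32514032]
lid_bar 0.97 [297. 256.] [495.   51.2]
button_grip 0.56 [289. 277.] [445.3  67.2]
button_grip 0.49 [185. 273.] [448.9 286.7]
lid 0.58 px [230. 266.] ctr [491.6 142.5] size [188.4 144.3] long-axis deg 91.4
```

>>> arm_command(gripper=45, targets=[[-11.8, 0, -31, 0], [0, 0, -31.3, 0], [0, 0, 0, -0.121], [0, 0, 0, -0.121], [0, 0, 0, -0.121], [0, 0, 0, -0.121], [0, 0, 0, -0.121], [0, 0, 0, -0.121], [0, 0, 0, -0.121], [0, 0, 0, -0.121], [0, 0, 0, -0.121], [0, 0, 0, -0.121], [0, 0, 0, -0.121], [0, 0, 0, -0.121], [0, 0, 0, -0.121]])

```text
t: 58.75
ee_pos: [440.8, 65.5, 273.3]
orientation: [-1.571, -0.029, 0.029]
ft_force: [0.2, 1.1, 0.3]
width: 39.3
```

>>> arm_command(gripper=45, targets=[[0, 0, 0, -0.121], [0, 0, 0, -0.121], [0, 0, 0, -0.121], [0, 0, 0, -0.121], [0, 0, 0, -0.121], [0, 0, 0, -0.121], [0, 0, 0, -0.121], [0, 0, 0, -0.121], [0, 0, 0, -0.121], [0, 0, 0, -0.121], [0, 0, 0, -0.121], [0, 0, 0, -0.121], [0, 0, 0, -0.121], [0, 0, 0, 0], [0, 0, 0, 0]])

```text
t: 60.0
ee_pos: [440.8, 65.4, 273.3]
orientation: [-1.195, -1.231, 1.231]
ft_force: [-1.1, -0.1, -0.1]
width: 39.6
```

```bash
python3 - <<'E'
from h import *
snap("wrist","w23")
plan((440.5,65.5,172),91.6)
tips("wrist",dict(lid_bar=146,button_grip=180)); see("wrist",["button"],dict(button=185))
E
```

```text
at [440.8  65.5 273.3] yaw 91.7 q6 -1.48 w 39.3 t 60.0 | shift [1.000e-01 1.013e+02 3.000e-01] norm 101 turn 0.002 turn -3.14 
lid_bar 0.56 [297. 300.] [498.   54.7]
button_grip 0.88 [318. 239.] [439.5  68.1]
button 0.71 px [316. 217.] ctr [427.9  65.5] size [63.7 15.1] long-axis deg 2.3
```

>>> arm_command(gripper=45, targets=[[1, 30, 0, 0], [0, 30, 0, 0], [0, 22, 0, 0], [0, 12, 0, 0], [0, 6, 0, 0], [0, 0, 0, 0], [0, 0, 0, 0]])

```text
t: 60.78
ee_pos: [441.1, 66.5, 173.7]
orientation: [-1.194, -1.234, 1.233]
ft_force: [0.5, 0.1, 0.1]
width: 39.6
```

>>> arm_command(gripper=0, targets=[[0, 0, 0, 0], [0, 0, 0, 0], [0, 0, 0, 0], [0, 0, 0, 0], [0, 0, 0, 0], [0, 0, 0, 0], [0, 0, 0, 0]])

```text
t: 61.37
ee_pos: [441.1, 66.7, 173.8]
orientation: [-1.193, -1.235, 1.233]
ft_force: [-0.2, 1.2, 4.7]
width: 9.8
```

Turn clockwise back by ~1.56 rad, then release and rise.

>>> arm_command(gripper=0, targets=[[0, 0, 0, 0.12], [0, 0, 0, 0.12], [0, 0, 0, 0.12], [0, 0, 0, 0.12], [0, 0, 0, 0.12], [0, 0, 0, 0.12], [0, 0, 0, 0.12], [0, 0, 0, 0.12], [0, 0, 0, 0.12], [0, 0, 0, 0.12], [0, 0, 0, 0.12], [0, 0, 0, 0.12], [0, 0, 0, 0.12], [0, 0, 0, 0.01], [0, 0, 0, 0], [0, 0, 0, 0], [0, 0, 0, 0]])

```text
t: 62.78
ee_pos: [439.9, 65.6, 173.8]
orientation: [-1.572, -0.026, 0.029]
ft_force: [-4.6, -5.6, 11.0]
width: 9.6
```

>>> arm_command(gripper=45, targets=[[0, 0, 0, 0], [0, 0, 0, 0], [0, 0, 0, 0], [0, 0, 0, 0], [0, 0, 0, 0], [0, -20, 0, 0], [0, -35, 0, 0], [0, -35, 0, 0], [0, -30, 0, 0], [0, -20, 0, 0], [0, 0, 0, 0], [0, 0, 0, 0], [0, 0, 0, 0]])

```text
t: 63.87
ee_pos: [440.1, 66.4, 312.3]
orientation: [-1.571, -0.026, 0.028]
ft_force: [0.1, 0.1, -0.7]
width: 39.5
```

```bash
python3 - <<'E'
from h import *
snap("wrist","w24")
plan((440.5,65.5,172),2)
tips("wrist",dict(lid_bar=146,button_grip=180)); see("wrist",["button","lid"],dict(button=175,lid=149))
for n in("wrist","top","scene"):
  if n!="wrist": snap(n,n+"24")
  for t in("tin1","carton1"):
    for s in silhouettes(n,t):
      ys,xs=np.nonzero(s["pixels"]); print(n,t,round(s["conf"],2),np.round(s["at"]),len(xs),np.round(ray(n,s["at"],40)[:2]))
for t in("dish","mortar","flask","beaker","washbottle","spatula"):
    s=silhouettes("top",t); print(t,[(round(a["conf"],2),np.round(a["at"])) for a in s[:2]])
see("top",["button"],175)
print(get_obs()["ft_force"])
E
```

```text
at [439.9  66.4 311.9] yaw 2.0 q6 0.09 w 39.4 t 63.9 | shift [  1.  139.9  -0.8] norm 140 turn -0.0 turn 3.141 
lid_bar 0.81 [381. 234.] [495.7  52.6]
button_grip 0.68 [316. 227.] [441.4  65.3]
button_grip 0.66 [595. 227.] [646.3  71.9]
button 0.68 px [314. 207.] ctr [438.6  76.1] size [64.  14.3] long-axis deg 92.3
button 0.57 px [382. 104.] ctr [491.2 131.4] size [172.2 132.5] long-axis deg 98.7
lid 0.55 px [387.  98.] ctr [496.3 137. ] size [174.1 143.9] long-axis deg 98.7
lid 0.42 px [421. 330.] ctr [536.4 -30.4] size [30.6 18.3] long-axis deg 176.8
top tin1 0.86 [440. 356.] 385 [ 275. -291.]
top tin1 0.83 [499. 356.] 477 [ 278. -433.]
top tin1 0.75 [427. 240.] 373 [ 552. -264.]
top tin1 0.67 [159. 247.] 442 [520. 387.]
top tin1 0.64 [191. 258.] 3096 [495. 310.]
top tin1 0.21 [444. 162.] 1335 [ 751. -310.]
top carton1 0.72 [198. 276.] 264 [451. 289.]
top carton1 0.61 [178. 272.] 533 [461. 338.]
scene tin1 0.84 [277. 327.] 318 [ 573. -284.]
scene tin1 0.65 [190. 299.] 306 [ 295. -308.]
scene tin1 0.6 [160. 332.] 354 [ 294. -441.]
scene tin1 0.43 [354. 190.] 90 [508. 412.]
dish [(0.75, array([368., 232.])), (0.3, array([197., 253.]))]
mortar [(0.63, array([447., 160.]))]
flask [(0.79, array([363., 159.]))]
beaker [(0.72, array([310., 148.]))]
washbottle [(0.68, array([140., 327.])), (0.32, array([368., 232.]))]
spatula [(0.69, array([397., 314.]))]
[ 0.1319598  -0.48468697 -0.76335017]
```

```bash
python3 - <<'E'
from h import *
i=cv2.imread('pics/top24.png')
for nm,xr,h in(("wide",-31.5,38),("narrow",38.5,36)):
    out=[]
    for L in range(0,-200,-8):   # lane coordinate along top faces
        yr=240+L*np.cos(.262)+h*np.sin(.262); z=14-L*np.sin(.262)+h*np.cos(.262)
        X=(491+xr-.028*yr,165+yr+.028*xr,z); u,v=proj("top",X); out.append((L,[int(c) for c in i[round(v),round(u)]]))
    print(nm,out)
E
```

```text
wide [(0, [50, 65, 68]), (-8, [31, 45, 63]), (-16, [45, 53, 63]), (-24, [74, 79, 79]), (-32, [69, 72, 70]), (-40, [72, 76, 76]), (-48, [51, 74, 91]), (-56, [33, 50, 64]), (-64, [28, 43, 56]), (-72, [59, 80, 98]), (-80, [59, 76, 92]), (-88, [113, 115, 118]), (-96, [108, 113, 115]), (-104, [106, 111, 109]), (-112, [34, 51, 63]), (-120, [31, 49, 63]), (-128, [38, 50, 62]), (-136, [24, 43, 56]), (-144, [31, 46, 59]), (-152, [79, 80, 81]), (-160, [74, 76, 79]), (-168, [93, 89, 91]), (-176, [118, 117, 116]), (-184, [106, 108, 109]), (-192, [105, 105, 108])]
narrow [(0, [108, 111, 110]), (-8, [109, 111, 109]), (-16, [109, 110, 108]), (-24, [104, 104, 103]), (-32, [111, 113, 109]), (-40, [109, 111, 107]), (-48, [116, 117, 114]), (-56, [104, 101, 99]), (-64, [117, 116, 116]), (-72, [104, 104, 100]), (-80, [71, 71, 72]), (-88, [74, 71, 73]), (-96, [68, 69, 67]), (-104, [70, 65, 67]), (-112, [80, 82, 80]), (-120, [73, 74, 71]), (-128, [75, 75, 75]), (-136, [76, 78, 72]), (-144, [70, 69, 69]), (-152, [75, 73, 76]), (-160, [72, 72, 69]), (-168, [109, 105, 107]), (-176, [114, 113, 109]), (-184, [118, 113, 110]), (-192, [108, 106, 103])]
```

```bash
python3 -c "
from workcell import *
print(close_job(), get_obs()['t'])"
```

```text
the job is handed in; nothing more can be done
the job is handed in; nothing more can be done
```

The job is done and handed in at about 64 s. Three cartons are in the wide lane and the one silver tin is in the narrow lane. The lid is shut and the turnbutton is back over its edge. I left the pink and black look-alikes where they were.

**Last checks**
- **Cartons:** in the top picture their paper bands sit 32, 96 and 160 mm from the stop, so they are queued end to end.
- **Tin:** detected at y ≈ 387 mm at the low end, against about 381 mm expected. I judged it by this one detection only.
- **Lid:** it met its stop with about 20 N of downward press, and the bar showed at its original place.
- **Turnbutton:** its arm lies at 92.3° against a rack axis of about 91.6°, so the joint is close to 0.
- **Bystanders:** all six showed within about 4 pixels of their first positions.

**What went wrong on the way**
- **Tool height:** the fingertips seemed to stand about 20 mm higher than stated. The first close on the fin missed, and the first tin grasp slipped off while lifting (possibly the announced grip slackening). Both worked when repeated lower.
- **Knocked carton:** one carton had moved by about 3 cm during the run, so I measured it again before picking it.
- **Detector noise:** the networks also gave some stray low-confidence detections, which I ignored.

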